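# Close down the staining station

### The arm

A 6-joint arm with a two-finger parallel gripper is mounted at the origin on the work surface. World frame = base frame: x ahead of the robot, y to its left, z up, the work surface at z = 0. Lengths are in m, angles in rad, forces in N, time in s.
With the tool pointing down it reaches from about 0.375 to 0.925 m from the base axis. Payload 5.7 kg.
Tool frame: the origin (TCP) lies at the centre of the arm's flange, where the gripper is bolted on; the fingertips stand 173 mm ahead of it and the grasp point (between the pads) lies grip_depth ahead of it (grip_depth is the distance from the TCP to the grasp point, in m); z points along the fingers, y is the direction in which the jaws open and shut (so a half turn about z gives the same grasp; the last joint's range is limited). The gripper opens to 85 mm and grips with 20 to 120 N. Pads are 22 mm wide; open, the fingers measure 114 mm over their backs; the gripper's body (76 mm by 85 mm) begins 54 mm behind the grasp point. The pads swing forward as they close: fully open they stand 13 mm farther back than shut.
Start: joints at [1.22, 0.359, 1.51, -0, 1.272, -0.115], TCP at [0.14, 0.583, 0.405] pointing down, gripper open.
Joint ranges: [-2.97, 2.97], [-1.01, 2.36], [0.21, 2.38], [-0.96, 4.11], [0.2, 2.71], [-2.98, 2.98]. Speed limits (rad/s): [2.39, 2.39, 3.14, 3.14, 3.14, 3.14].

### API

Orientations are given as [roll, pitch, yaw] about the fixed x, y, z axes, in that order (R = Rz(yaw) Ry(pitch) Rx(roll)).
In Python, from plant import * gives the robot as it stands.
- The arm moves only by the tool apply_moves, never from a script. Its argument "plan" is a list of rows, each an object with "delta_pos": the shift along the world's x, y, z in mm, a list of three; "delta_rot": the turn, a rotation vector about the world's x, y, z in degrees, a list of three. A call has exactly 8 rows; each row is the pose to reach, as a shift and turn from the pose commanded when the call began; what a row does not reach only later rows make up. A row lasts 1/12 s, in which the tool goes at most 41.7 mm and 7.16 degrees, less where a joint would pass 70% of its speed; a pose out of reach is approached as far as the arm can. A call with a gripper value outside its range is refused whole. "fingers" is the finger opening in mm, from 0 to 85.4, set as the call begins (left out, the last holds). The fingers move at their own pace and stop on an object; the grip force is fixed at half the most. Time passes only in rows, so rows that repeat a pose let the fingers close, or fill a call up. It gives the time, the measured TCP pose, the force and the opening at its end, in the units of the state.
- get_state(): the state, without advancing time (a new reading comes with each control period).
- snapshot(name): name is "scene" or "top" or "wrist"; returns the picture (420x560x3 uint8, red, green, blue); there is no depth.
- get_calibration(name): a dict with "fx", "fy", "cx", "cy" (pixels), "R" (3x3) and "t" (3): a world point X has camera coordinates R X + t. Camera axes: x right, y down, z forward; pixel columns grow to the right and rows downward; lengths in m; the calibration is good to about 2 mm. The wrist camera is an equidistant fisheye: a pixel r from the principal point sees the ray r / f radians off the axis. A picture is of the moment at which its call begins: read the wrist's pose just before it. get_calibration takes no time and is no camera call; for the wrist camera it gives the pose at the moment of the call.
- hand_in(): hands the job in, once; it reports no verdict.
The state is a dict: "clock": time; "q": joint angles; "joint_vel": joint speeds; "joint_efforts": joint torques, N m; "ee_pos": TCP position; "eef_rot": TCP orientation; "contact_force": force on the tool from outside, world axes, zero at the start; "ft_torque": the same for the moment, N m; "gripper_width": finger opening in m.
Only numpy, scipy, OpenCV 4.12 (cv2) and the standard library are available. Lean on these libraries where they do the work, as an engineer would, in place of code of your own. Each camera call takes 0.05 s, during which the arm holds its last target.

### The job

Close down the staining station. First move the warming plate's slide control to the black pointer tab beside its track, then slide the lidded steel pot across the plate, without lifting it, so that it stands centred in the empty white standby ring; also stand every reagent bottle, canister and slide case that is out on the bench upright on the floor of the open grey tray, packed side by side so that all of them fit (with all seven there are only a few millimetres to spare). Leave everything else on the bench where it is.

Things in the scene. Friction and masses are not known exactly. Their poses are not given: they have to be found in the camera images.
- warmer: White warming plate fixed on the bench, 200 mm (x) x 310 mm (y), top surface 25 mm above the bench. In its frame the two printed pot places lie at x = +37 mm, y = -75 and +75 mm; the slide control's track (an aluminium strip 40 mm wide, 14 mm high on the plate, 170 mm long) runs along y at x = -60 mm. Origin: centre of the underside, z up.
- heat (a joint): Position of the slide control along its track, 0 to 0.12 m: the grip stands at y = -60 mm + this value in the warmer's frame. Growing means towards the warmer's +y. Stays where it is left; dry friction about 1.5 N.
- heat_top (a point): Centre of the top face of the slide control's black grip (28 mm in x, 20 mm along the track, 40 mm high, its top 79.5 mm above the bench).
- tab: Small black pointer tab fixed on the plate just beyond the track, 14 mm (x) x 6 mm (along the track) x 4 mm; axes parallel to the warmer's. The slide control must stand level with it (same y in the tab's frame). Origin: centre of the underside.
- standby_ring: White printed ring, 116 mm outside and 104 mm inside diameter, flat on the plate at one of the two pot places; the pot starts at the other. Origin: its centre, on the plate top.
- pot: Steel staining pot with a fixed lid, low: 102 mm across, lid top 46 mm above its base, with a black cylindrical knob in the middle of the lid, 26 mm across, from 46 to 76 mm above the base. 0.36-0.59 kg. Stands on the plate; pushed from too high up it can tip. Origin: centre of the underside, z up.
- tray: Open grey storage tray fixed on the bench, outside 259 mm (its x) x 118 mm (its y) x 55 mm high, walls 5 mm, floor 5 mm thick: inside 249 x 108 mm and 50 mm deep. Three cases side by side (each across the tray, 42 mm of its length) and two columns of two bottles or canisters (50 mm each) just fill it. Origin: centre of the underside, z up.
- bottle1: Amber glass reagent bottle with a paper label, standing upright: round body 50 mm across and 56 mm high, sloping shoulder to 68 mm, then a white cylindrical cap 26 mm across from 67 to 100 mm above the base. 0.11-0.22 kg, most of it in a heavy foot. Origin: centre of the underside, z up. May be absent.
- bottle2: Amber glass reagent bottle with a paper label, standing upright: round body 50 mm across and 56 mm high, sloping shoulder to 68 mm, then a white cylindrical cap 26 mm across from 67 to 100 mm above the base. 0.11-0.22 kg, most of it in a heavy foot. Origin: centre of the underside, z up. May be absent.
- can1: Square white plastic canister with a paper band, standing upright: body 50 x 50 mm and 64 mm high (sides along its x and y), then a thin black cylindrical cap 26 mm across from 67 to 100 mm above the base (a wider white collar, 34 mm across, at its foot up to 68 mm). 0.11-0.22 kg, most of it in a heavy foot. Origin: centre of the underside, z up. May be absent.
- can2: Square white plastic canister with a paper band, standing upright: body 50 x 50 mm and 64 mm high (sides along its x and y), then a thin black cylindrical cap 26 mm across from 67 to 100 mm above the base (a wider white collar, 34 mm across, at its foot up to 68 mm). 0.11-0.22 kg, most of it in a heavy foot. Origin: centre of the underside, z up. May be absent.
- case1: Black slide case, standing upright: 96 mm long (its x) x 42 mm wide (its y) x 66 mm high, with a grey carrying rib on top 60 mm long (x) x 16 mm thick (y), from 66 to 100 mm above the base. 0.14-0.28 kg, most of it in a heavy foot. Origin: centre of the underside, z up. May be absent.
- case2: Black slide case, standing upright: 96 mm long (its x) x 42 mm wide (its y) x 66 mm high, with a grey carrying rib on top 60 mm long (x) x 16 mm thick (y), from 66 to 100 mm above the base. 0.14-0.28 kg, most of it in a heavy foot. Origin: centre of the underside, z up. May be absent.
- case3: Black slide case, standing upright: 96 mm long (its x) x 42 mm wide (its y) x 66 mm high, with a grey carrying rib on top 60 mm long (x) x 16 mm thick (y), from 66 to 100 mm above the base. 0.14-0.28 kg, most of it in a heavy foot. Origin: centre of the underside, z up. May be absent.
- dropper: Small amber dropper bottle with a black cap and rubber teat, 36 mm across, 77 mm high; it stands among the things to be packed but is not one of them. Bystander: leave it alone. Origin: centre of the underside.
- pump_bottle: Clear hand-gel pump bottle, 68 mm across, 148 mm high. Bystander: leave it alone. Origin: centre of the underside.
- wash_jar: Clear glass jar with a white ball stopper, 64 mm across, 116 mm high. Bystander: leave it alone. Origin: centre of the underside.
- marker: Marker pen, 125 mm long, lying on the bench. Bystander: leave it alone. Origin: centre of the underside.

How it is judged:
By the outcome, as a careful person would: the job done as asked, in the order asked, and still so for the second after the job is handed in, with the robot touching nothing.
Of bottle1, bottle2, can1, can2, case1, case2, case3 only 5 to 7 are there at a start; the rules pass over those that are not, and their reading is None.
At some moment in a run one of bottle1, bottle2, can1, can2, case1, case2, case3 may be knocked a few centimetres aside while the robot is not near it.
It also fails if it takes over 208 s, if anything falls off the work surface, if the arm or the gripper's body presses on something with over 40 N, if the wrist force passes 120 N, or if a joint passes its speed limit or range.

## Working session

There is one attempt and no reset: what is moved stays moved. The work goes in short steps, Python scripts to look and compute and a tool call to move; the robot and the scene stay as the last step left them, time stands still between calls to the robot, and variables do not carry over. Pictures are saved under pics/ and viewed, and the job is handed in when it is done.

Besides the shell and the picture viewer there is one more tool, called after "Emit:" as a command line: name --argument value ..., lists and objects as JSON in quotes. apply_moves: Moves the arm, as the interface text tells. Its arguments: {"type":"object","properties":{"plan":{"type":"array","items":{"type":"object","properties":{"delta_pos":{"type":"array","items":{"type":"number"}},"delta_rot":{"type":"array","items":{"type":"number"}}}}},"fingers":{"type":"number"}},"required":["plan"]}

```bash
ls; mkdir -p pics
python3 - <<'E'
from plant import *
import cv2
s=get_state(); print(s)
for n in("scene","top","wrist"):
    c=get_calibration(n); print(n,c)
    im=snapshot(n); cv2.imwrite(f"pics/{n}0.png",im[:,:,::-1])
try: print(grip_depth)
except Exception as e: print(e)
import plant; print([x for x in dir(plant) if x[0]!='_'])
E
```

```text
pics
{'clock': 0.0, 'q': array([ 1.21989388e+00,  3.59487547e-01,  1.51146140e+00,  2.79364086e-06,
        1.27247316e+00, -1.15115538e-01]), 'joint_vel': array([ 1.38254412e-04,  1.02975581e-03, -7.47195286e-04, -8.29413045e-05,
        7.90145841e-05, -3.00867184e-03]), 'joint_efforts': array([-2.73499405e-03, -5.27624094e+01, -2.78620845e+01, -4.04788871e-04,
        1.33057893e-02,  7.25296132e-06]), 'ee_pos': array([0.14005265, 0.58304426, 0.40385265]), 'eef_rot': array([-3.13977562e+00, -2.12784527e-04,  2.90580473e+00]), 'contact_force': array([ 0.52467898, -0.62613027,  0.55776724]), 'ft_torque': array([-0.01320471,  0.01597073, -0.04049299]), 'gripper_width': 0.0853491776147121}
scene {'fx': 538.0589864274136, 'fy': 538.0589864274136, 'cx': 269.20377604708847, 'cy': 209.1728548532046, 'R': array([[ 0.28477114,  0.95853761, -0.01053764],
       [ 0.73032896, -0.22406691, -0.64530119],
       [-0.6209066 ,  0.17606721, -0.76385557]]), 't': array([-0.12222087, -0.40263534,  1.70964778])}
top {'fx': 402.39131311122185, 'fy': 402.39131311122185, 'cx': 283.3400167337693, 'cy': 211.14640380349718, 'R': array([[-0.01215203, -0.99990503,  0.00650088],
       [-0.99854243,  0.01179305, -0.05266829],
       [ 0.05258662, -0.00713144, -0.9985909 ]]), 't': array([-0.07100338,  0.60908478,  1.03737549])}
wrist {'fx': 325.19226210127806, 'fy': 325.19226210127806, 'cx': 279.178863547586, 'cy': 209.46641392330096, 'R': array([[ 2.33772000e-01,  9.72291114e-01, -8.00549591e-04],
       [ 9.35805396e-01, -2.24775995e-01,  2.71558489e-01],
       [ 2.63853961e-01, -6.42319296e-02, -9.62421605e-01]]), 't': array([-0.59964727, -0.03524705,  0.37827754])}
0.1547
['PlanningError', 'get_calibration', 'get_state', 'grip_depth', 'hand_in', 'snapshot']
```

View pics/scene0.png

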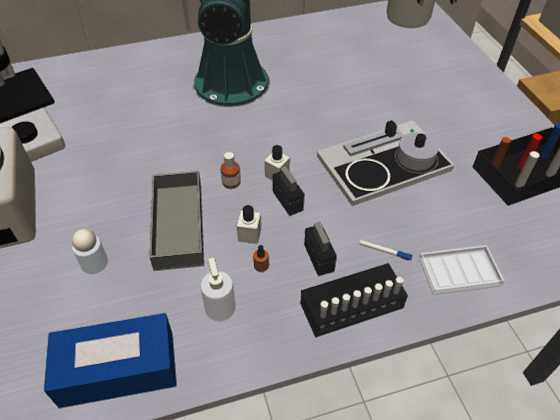

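View pics/top0.png

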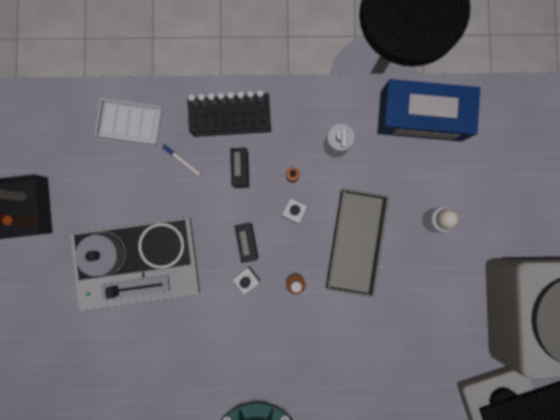

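View pics/wrist0.png

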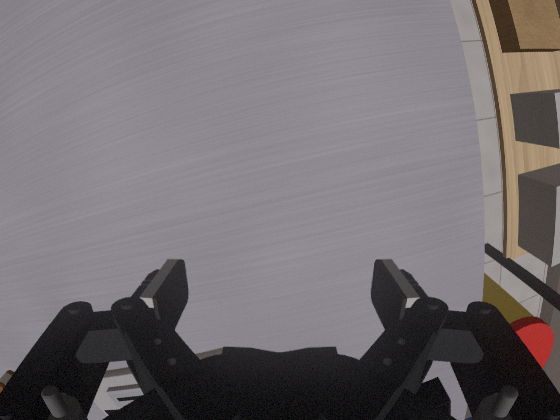

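The top view shows five items to pack: an amber bottle at about (296,285), canisters at (294,211) and (246,281), and cases at (240,167) and (246,243). The dropper is at (293,174). The warmer is at lower left, with the pot at (97,255) and the ring at (161,245). I'll zoom in to measure.

```bash
cat > h.py <<'E'
import numpy as np, cv2
from plant import *
def ray(c,u,v,fish=False):
    a=np.array([(u-c['cx'])/c['fx'],(v-c['cy'])/c['fy']])
    if fish:
        r=np.hypot(*a); d=np.array([*(a/max(r,1e-9)*np.sin(r)),np.cos(r)])
    else: d=np.array([*a,1.])
    o=-c['R'].T@c['t']; return o,c['R'].T@d
def onz(c,u,v,z,fish=False):
    o,d=ray(c,u,v,fish); return o+d*(z-o[2])/d[2]
def proj(c,X,fish=False):
    p=c['R']@np.asarray(X,float)+c['t']
    if not fish: return np.array([c['cx']+c['fx']*p[0]/p[2],c['cy']+c['fy']*p[1]/p[2]])
    r=np.hypot(p[0],p[1]);th=np.arctan2(r,p[2]);return np.array([c['cx']+c['fx']*th*p[0]/r,c['cy']+c['fy']*th*p[1]/r])
E
python3 - <<'E'
from h import *
a=cv2.imread("pics/top0.png")
def z(r,n,k):
    x0,y0,x1,y1=r; cv2.imwrite(n,cv2.resize(a[y0:y1,x0:x1],None,fx=k,fy=k,interpolation=cv2.INTER_CUBIC))
z((60,210,210,315),"pics/w1.png",5)
z((225,140,395,300),"pics/w2.png",4)
E
```

```text
(no output)
```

View pics/w1.png

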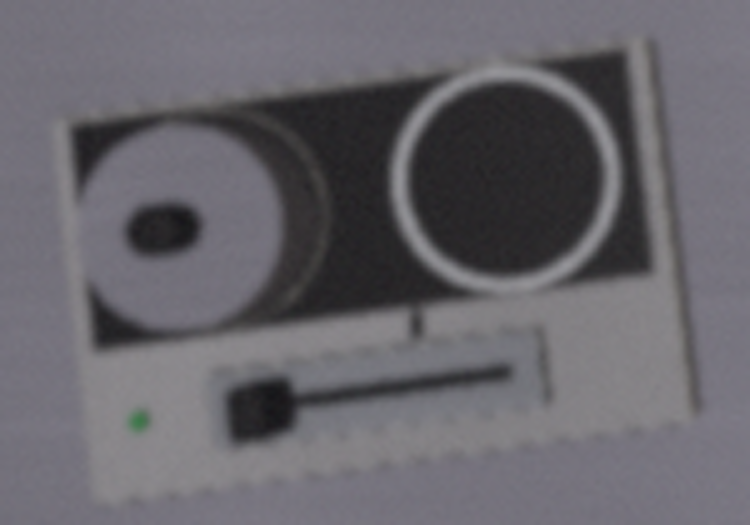

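View pics/w2.png

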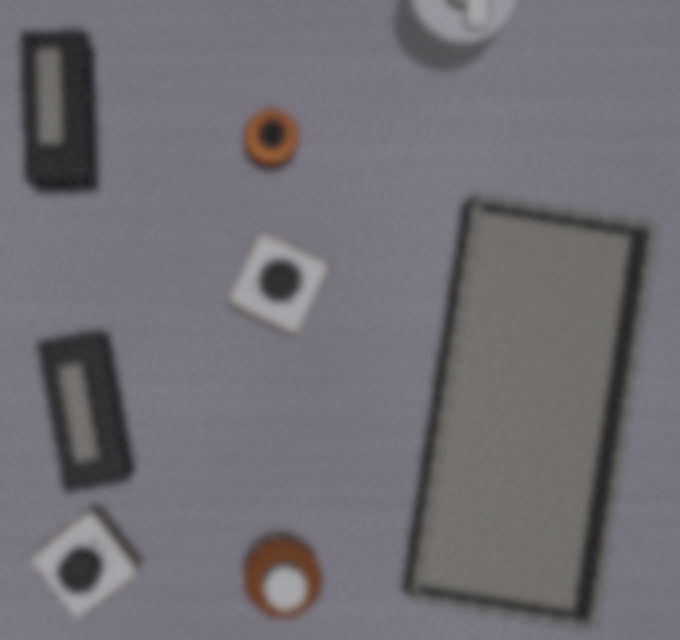

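Run:
```python
from h import *
a=cv2.imread("pics/top0.png"); c=get_calibration("top")
hsv=cv2.cvtColor(a,cv2.COLOR_BGR2HSV)
g=cv2.cvtColor(a,cv2.COLOR_BGR2GRAY)
print("bench/plate/ring/pot/dark grey", g[150,220],g[300,130],g[223,160],g[245,95],g[245,160], "tray floor",g[240,357],"wall",g[240,332])
# warmer corners by zoom picks
def P(x,y,z): return onz(c,60+(x+.5)/5-.5,210+(y+.5)/5-.5,z)
for n,p in dict(TL=(60,120,.025),TR=(638,42,.025),BR=(695,412,.025),BL=(97,500,.025),dTL=(73,126,.025),dTR=(630,50,.025),dBR=(652,270,.025),dBL=(95,350,.025),tab=(418,322,.027),slotend=(510,373,.039),trackR=(545,365,.039),trackL=(215,405,.039),grip=(255,405,.0795),pot=(180,228,.071),knob=(163,228,.101)).items(): print(n,P(*p).round(4))
# ring ellipse
sub=np.zeros_like(g); sub[218:275,135:190]=1
m=((g>130)&(sub>0)).astype(np.uint8)
n,l,s,ce=cv2.connectedComponentsWithStats(m)
for i in range(1,n):
    if s[i,4]>60: print(i,s[i],ce[i])
def Q(x,y,z): return onz(c,225+(x+.5)/4-.5,140+(y+.5)/4-.5,z)
for n,p in dict(capN=(280,281,.1),capS=(80,569,.1),bot=(286,587,.1),botb=(283,575,.05),ribN1=(49,47,.1),ribN2=(52,145,.1),ribS1=(70,363,.1),ribS2=(87,463,.1),
 NcT=(265,235,.064),NcR=(327,268,.064),NcB=(297,333,.064),NcL=(230,300,.064),ScT=(96,508,.064),ScR=(138,566,.064),ScB=(78,617,.064),ScL=(31,560,.064),
 tTL=(472,200,.055),tTR=(648,230,.055),tBR=(588,618,.055),tBL=(408,590,.055),drop=(272,133,.077),pump=(470,0,.148)).items(): print(n,Q(*p).round(4))
```

```text
bench/plate/ring/pot/dark grey 119 129 135 116 42 tray floor 111 wall 95
TL [0.5562 0.4688 0.025 ]
TR [0.5929 0.171  0.025 ]
BR [0.4025 0.1417 0.025 ]
BL [0.362 0.447 0.025]
dTL [0.553  0.4621 0.025 ]
dTR [0.5888 0.1752 0.025 ]
dBR [0.4753 0.1638 0.025 ]
dBL [0.4381 0.4491 0.025 ]
tab [0.4504 0.2832 0.027 ]
slotend [0.4254 0.2324 0.039 ]
trackR [0.4292 0.2148 0.039 ]
trackL [0.4112 0.3812 0.039 ]
grip [0.4166 0.3441 0.0795]
pot [0.5022 0.3854 0.071 ]
knob [0.5038 0.3797 0.101 ]
2 [139 223  44  45 202] [160.5990099 245.0049505]
7 [176 267  14   8  69] [184.11594203 270.71014493]
capN [ 0.6065 -0.1049  0.1   ]
capS [0.4359 0.0167 0.1   ]
bot [ 0.4236 -0.106   0.1   ]
botb [ 0.4244 -0.1061  0.05  ]
ribN1 [0.7504 0.0333 0.1   ]
ribN2 [0.6905 0.0319 0.1   ]
ribS1 [0.5587 0.0219 0.1   ]
ribS2 [0.4988 0.0121 0.1   ]
NcT [ 0.6375 -0.0972  0.064 ]
NcR [ 0.6163 -0.1357  0.064 ]
NcB [ 0.5759 -0.1164  0.064 ]
NcL [ 0.597  -0.0748  0.064 ]
ScT [0.4689 0.0098 0.064 ]
ScR [ 0.4329 -0.0159  0.064 ]
ScB [0.4021 0.0214 0.064 ]
ScL [0.4374 0.0503 0.064 ]
tTL [ 0.6589 -0.2288  0.055 ]
tTR [ 0.6386 -0.3399  0.055 ]
tBR [ 0.3959 -0.2961  0.055 ]
tBL [ 0.4148 -0.1839  0.055 ]
drop [ 0.6998 -0.102   0.077 ]
pump [ 0.7654 -0.2154  0.148 ]
```

Plate corners, track and tab agree with the stated sizes: plate about 305×194 mm, yaw about 7.3°. I'll hover above the slide control and measure with the wrist camera.

Emit:
apply_moves --plan '[{"delta_pos":[35,-30,-9],"delta_rot":[0,0,4]},{"delta_pos":[70,-60,-18],"delta_rot":[0,0,8]},{"delta_pos":[105,-90,-27],"delta_rot":[0,0,12]},{"delta_pos":[140,-120,-36],"delta_rot":[0,0,16]},{"delta_pos":[175,-150,-45],"delta_rot":[0,0,20]},{"delta_pos":[210,-180,-54],"delta_rot":[0,0,20.8]},{"delta_pos":[245,-210,-63],"delta_rot":[0,0,20.8]},{"delta_pos":[277,-238,-70],"delta_rot":[0,0,20.8]}]' --fingers 60

```text
clock: 0.82
ee_pos: [0.3896, 0.3686, 0.3409]
eef_rot: [-3.141, -0.0, -3.014]
contact_force: [0.3, 0.7, -1.3]
gripper_width: 0.0603
```

```bash
cat >> h.py <<'E'
def look(n,name):
    c=get_calibration(n); im=snapshot(n)[:,:,::-1].copy(); cv2.imwrite(f"pics/{name}.png",im); np.save(f"pics/{name}.npy",c,allow_pickle=True); return c,im
def load(name): return np.load(f"pics/{name}.npy",allow_pickle=True).item(), cv2.imread(f"pics/{name}.png")
def st():
    s=get_state(); print(round(s['clock'],2),s['ee_pos'].round(4),np.degrees(s['eef_rot']).round(2),s['contact_force'].round(1),round(s['gripper_width']*1000,1))
E
python3 - <<'E'
from h import *
st(); look("wrist","a1")
E
```

```text
0.82 [0.3896 0.3686 0.3409] [-1.7999e+02 -2.0000e-02 -1.7270e+02] [ 0.3  0.7 -1.3] 60.3
```

View pics/a1.png

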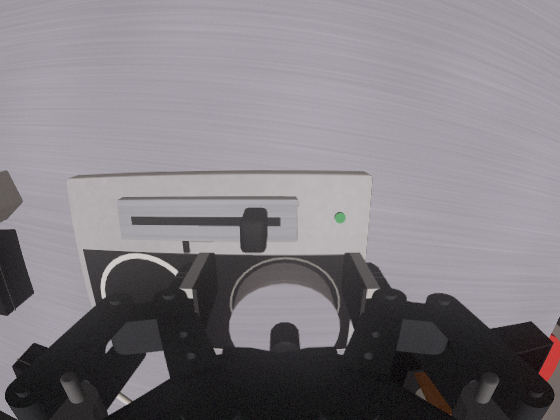

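Run:
```python
from h import *
c,a=load("a1")
cv2.imwrite("pics/a1z.png",cv2.resize(a[165:365,65:380],None,fx=2.5,fy=2.5,interpolation=cv2.INTER_CUBIC))
for n,p in dict(tab=(186,246,.027),tl=(70,178,.025),tr=(371,175,.025),slotL=(132,221,.039),slotR=(280,221,.039)).items(): print(n,onz(c,*p,True).round(4))
```

```text
tab [0.4486 0.2858 0.027 ]
tl [0.3953 0.152  0.025 ]
tr [0.3584 0.4495 0.025 ]
slotL [0.4262 0.2341 0.039 ]
slotR [0.4078 0.3721 0.039 ]
```

View pics/a1z.png

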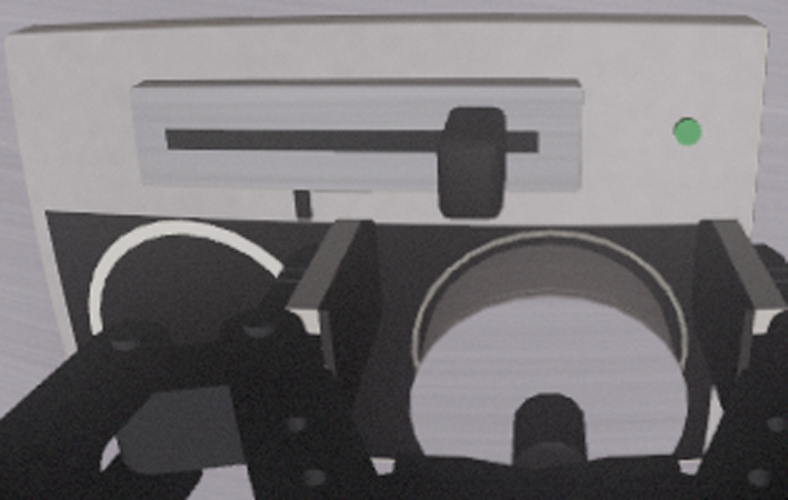

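Run:
```python
from h import *
c,a=load("a1")
Z=lambda x,y,z: onz(c,65+(x+.5)/2.5-.5,165+(y+.5)/2.5-.5,z,True)
o=(Z(166,140,.039)+Z(539,141,.039))/2; th=np.radians(7.4)
ex=np.array([np.cos(th),np.sin(th)]);ey=np.array([-np.sin(th),np.cos(th)])
print(o)
for n,p in dict(tab=(304,204,.029),tabL=(296,204,.029),tabR=(312,204,.029),gL=(438,181,.0795),gR=(505,181,.0795),gt=(471,146,.0795),gb=(471,217,.0795),trL=(133,135,.039),trR=(582,135,.039)).items():
    q=Z(*p)[:2]; print(n,q.round(4),"wf",(ex@(q-o[:2])-.06).round(4),(ey@(q-o[:2])).round(4))
st()
```

```text
[0.41694044 0.3027286  0.039     ]
tab [0.448  0.2867] wf -0.0313 -0.0199
tabL [0.4485 0.2835] wf -0.0312 -0.0232
tabR [0.4475 0.2899] wf -0.0314 -0.0167
gL [0.4116 0.3417] wf -0.0603 0.0393
gR [0.4089 0.3619] wf -0.0604 0.0598
gt [0.3991 0.3506] wf -0.0715 0.0497
gb [0.4221 0.3529] wf -0.0484 0.0491
trL [0.426  0.2186] wf -0.0618 -0.0846
trR [0.4038 0.387 ] wf -0.0622 0.0853
0.87 [0.3945 0.3646 0.3398] [-1.7974e+02  1.2000e-01 -1.7284e+02] [ 4.7 -4.1 -0.9] 59.9
```

Emit:
apply_moves --plan '[{"delta_pos":[-6,7,-20]},{"delta_pos":[-6,7,-40]},{"delta_pos":[-6,7,-60]},{"delta_pos":[-6,7,-70]},{"delta_pos":[-6,7,-70]},{"delta_pos":[-6,7,-70]},{"delta_pos":[-6,7,-70]},{"delta_pos":[-6,7,-70]}]' --fingers 60

```text
$.plan[0]: bad value
```

Emit:
apply_moves --plan '[{"delta_pos":[-6,7,-20],"delta_rot":[0,0,0]},{"delta_pos":[-6,7,-40],"delta_rot":[0,0,0]},{"delta_pos":[-6,7,-60],"delta_rot":[0,0,0]},{"delta_pos":[-6,7,-70],"delta_rot":[0,0,0]},{"delta_pos":[-6,7,-70],"delta_rot":[0,0,0]},{"delta_pos":[-6,7,-70],"delta_rot":[0,0,0]},{"delta_pos":[-6,7,-70],"delta_rot":[0,0,0]},{"delta_pos":[-6,7,-70],"delta_rot":[0,0,0]}]' --fingers 60

```text
clock: 1.53
ee_pos: [0.3829, 0.3777, 0.2726]
eef_rot: [3.141, 0.002, -3.014]
contact_force: [-0.1, 0.1, 0.3]
gripper_width: 0.06
```

Run:
```python
from h import *
st(); look("wrist","a2")
```

```text
1.53 [0.3829 0.3777 0.2726] [ 1.7994e+02  1.1000e-01 -1.7269e+02] [-0.1  0.1  0.3] 60.0
```

View pics/a2.png

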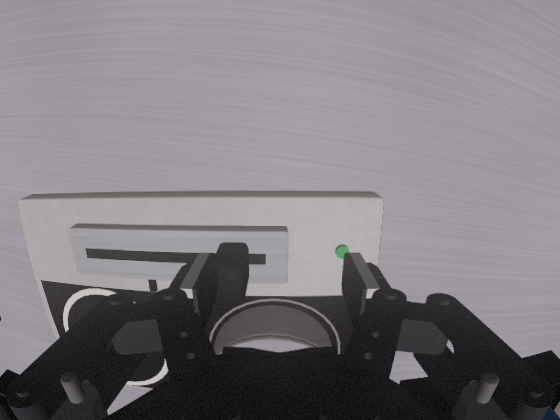

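Emit:
apply_moves --plan '[{"delta_pos":[14,-13,0],"delta_rot":[0,0,0]},{"delta_pos":[27.5,-26,0],"delta_rot":[0,0,0]},{"delta_pos":[27.5,-26,-10],"delta_rot":[0,0,0]},{"delta_pos":[27.5,-26,-25],"delta_rot":[0,0,0]},{"delta_pos":[27.5,-26,-40],"delta_rot":[0,0,0]},{"delta_pos":[27.5,-26,-53],"delta_rot":[0,0,0]},{"delta_pos":[27.5,-26,-53],"delta_rot":[0,0,0]},{"delta_pos":[27.5,-26,-53],"delta_rot":[0,0,0]}]' --fingers 60

```text
clock: 2.25
ee_pos: [0.4095, 0.3513, 0.2181]
eef_rot: [-3.141, -0.001, -3.014]
contact_force: [-0.3, 1.5, 0.5]
gripper_width: 0.0603
```

Run:
```python
from h import *
st(); look("wrist","a3")
```

```text
2.25 [0.4095 0.3513 0.2181] [-1.7997e+02 -7.0000e-02 -1.7270e+02] [-0.3  1.5  0.5] 60.3
```

View pics/a3.png

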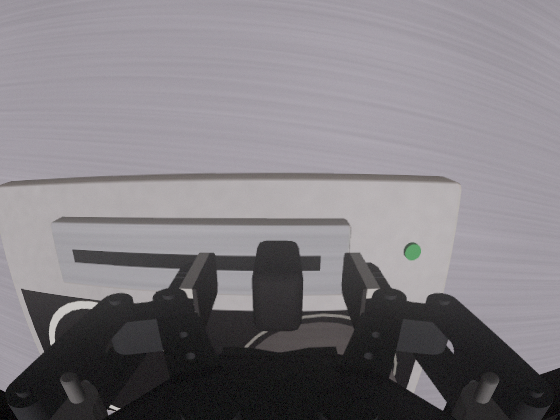

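Emit:
apply_moves --plan '[{"delta_pos":[0,0,0],"delta_rot":[0,0,0]},{"delta_pos":[0,0,0],"delta_rot":[0,0,0]},{"delta_pos":[0,0,0],"delta_rot":[0,0,0]},{"delta_pos":[0,0,0],"delta_rot":[0,0,0]},{"delta_pos":[0,0,0],"delta_rot":[0,0,0]},{"delta_pos":[0,0,0],"delta_rot":[0,0,0]},{"delta_pos":[0,0,0],"delta_rot":[0,0,0]},{"delta_pos":[0,0,0],"delta_rot":[0,0,0]}]' --fingers 10

```text
clock: 2.97
ee_pos: [0.4102, 0.3514, 0.2193]
eef_rot: [3.141, 0.001, -3.014]
contact_force: [-1.0, 0.2, 6.1]
gripper_width: 0.0196
```

Run:
```python
from h import *
st()
```

```text
2.97 [0.4102 0.3514 0.2193] [ 1.7997e+02  6.0000e-02 -1.7272e+02] [-1.   0.2  6.1] 19.6
```

Emit:
apply_moves --plan '[{"delta_pos":[1.5,-11.4,0],"delta_rot":[0,0,0]},{"delta_pos":[3,-22.8,0],"delta_rot":[0,0,0]},{"delta_pos":[4.5,-34.2,0],"delta_rot":[0,0,0]},{"delta_pos":[6,-45.6,0],"delta_rot":[0,0,0]},{"delta_pos":[7.4,-57,0],"delta_rot":[0,0,0]},{"delta_pos":[8.9,-68.5,0],"delta_rot":[0,0,0]},{"delta_pos":[8.9,-68.5,0],"delta_rot":[0,0,0]},{"delta_pos":[8.9,-68.5,0],"delta_rot":[0,0,0]}]'

```text
clock: 3.63
ee_pos: [0.4191, 0.282, 0.2193]
eef_rot: [-3.141, 0.001, -3.015]
contact_force: [-1.4, -2.3, 7.4]
gripper_width: 0.0194
```

Run:
```python
from h import *
st(); look("wrist","a4")
```

```text
3.63 [0.4191 0.282  0.2193] [-1.7999e+02  3.0000e-02 -1.7276e+02] [-1.4 -2.3  7.4] 19.4
```

View pics/a4.png

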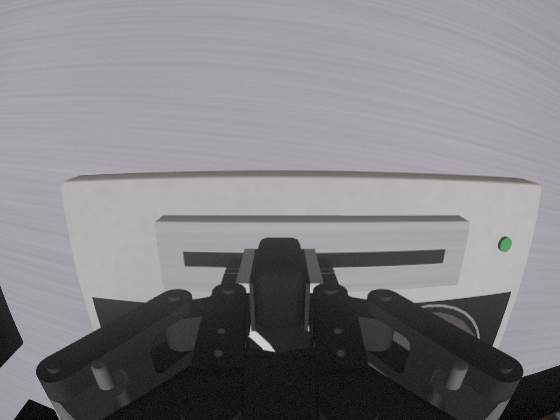

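Emit:
apply_moves --plan '[{"delta_pos":[0,0,0],"delta_rot":[0,0,0]},{"delta_pos":[0,0,0],"delta_rot":[0,0,0]},{"delta_pos":[0,0,0],"delta_rot":[0,0,0]},{"delta_pos":[0,0,10],"delta_rot":[0,0,0]},{"delta_pos":[0,0,40],"delta_rot":[0,0,0]},{"delta_pos":[-15,0,70],"delta_rot":[0,0,0]},{"delta_pos":[-40,0,100],"delta_rot":[0,0,0]},{"delta_pos":[-40,0,100],"delta_rot":[0,0,0]}]' --fingers 60

```text
clock: 4.35
ee_pos: [0.3768, 0.2831, 0.3231]
eef_rot: [3.14, 0.003, -3.014]
contact_force: [-0.9, -0.2, 0.7]
gripper_width: 0.0602
```

Run:
```python
from h import *
st(); c,a=look("wrist","a5")
cv2.imwrite("pics/a5z.png",cv2.resize(a[165:365,125:440],None,fx=2.5,fy=2.5,interpolation=cv2.INTER_CUBIC))
```

```text
4.35 [0.3768 0.2831 0.3231] [ 179.88    0.19 -172.67] [-0.9 -0.2  0.7] 60.2
```

View pics/a5z.png

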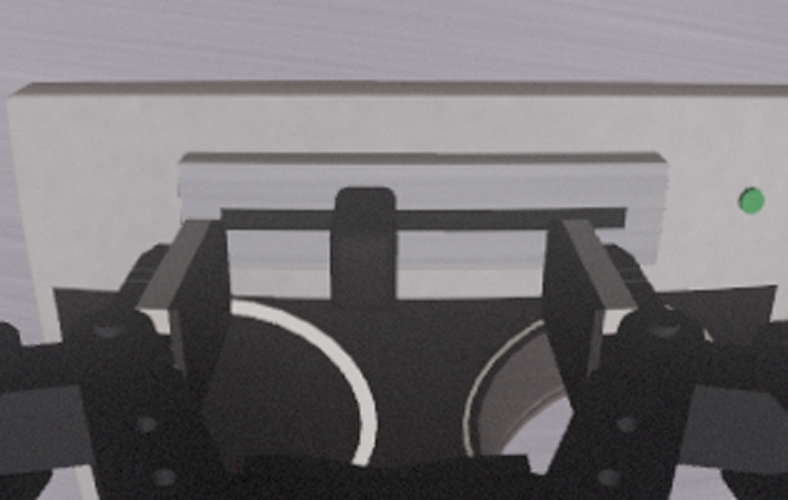

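Emit:
apply_moves --plan '[{"delta_pos":[26,3,12],"delta_rot":[0,0,0]},{"delta_pos":[52,6,24],"delta_rot":[0,0,0]},{"delta_pos":[78,9,36],"delta_rot":[0,0,0]},{"delta_pos":[104,12,48],"delta_rot":[0,0,0]},{"delta_pos":[130,15,60],"delta_rot":[0,0,0]},{"delta_pos":[160,20,70],"delta_rot":[0,0,0]},{"delta_pos":[190,27,77],"delta_rot":[0,0,0]},{"delta_pos":[190,27,77],"delta_rot":[0,0,0]}]'

```text
clock: 5.07
ee_pos: [0.5749, 0.3104, 0.3963]
eef_rot: [3.14, 0.007, -3.016]
contact_force: [2.0, 0.8, 0.2]
gripper_width: 0.06
```

Run:
```python
from h import *
st(); c,a=look("wrist","a6")
```

```text
5.07 [0.5749 0.3104 0.3963] [ 179.93    0.43 -172.79] [2.  0.8 0.2] 60.0
```

View pics/a6.png

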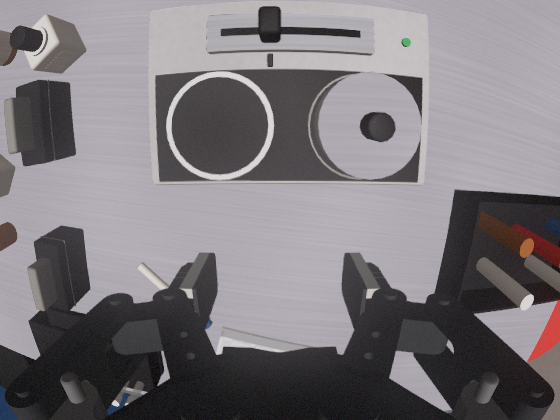

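Run:
```python
from h import *
c,a=load("a6")
cv2.imwrite("pics/a6z.png",cv2.resize(a[0:190,150:430],None,fx=2.8,fy=2.8,interpolation=cv2.INTER_CUBIC))
g=cv2.cvtColor(a,cv2.COLOR_BGR2GRAY)
print(g[30:60,270])
def W(u,v,z): return onz(c,u,v,z,True)[:2]
# ring: bright thin in dark area
m=np.zeros_like(g); m[70:182,165:276]=(g[70:182,165:276]>140)
n,l,s,ce=cv2.connectedComponentsWithStats(m)
i=1+np.argmax(s[1:,4]); print(s[i])
cn,_=cv2.findContours((l==i).astype(np.uint8),cv2.RETR_CCOMP,cv2.CHAIN_APPROX_NONE)
for k in cn:
    if len(k)<80: continue
    P=np.array([W(*p[0],.025) for p in k]); 
    A=np.c_[2*P,np.ones(len(P))]; x=np.linalg.lstsq(A,(P**2).sum(1),rcond=None)[0]; r=np.sqrt(x[2]+x[0]**2+x[1]**2); print("ring",x[:2].round(4),r.round(4),len(k))
```

```text
[ 54  49  41  36  27  29  30  27  28  35  32  30  75 162 174 170 176 178
 176 148  86 102 179 143  72  67  70  66  75  66]
[ 165   70  111  112 2117]
ring [0.5227 0.2398] 0.0629 578
ring [0.5224 0.2402] 0.0523 277
```

View pics/a6z.png

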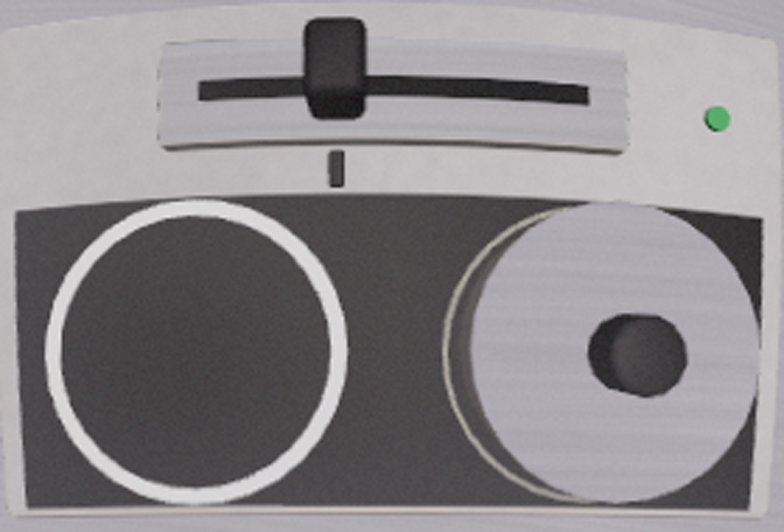

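Run:
```python
from h import *
c,a=load("a6")
Z=lambda x,y,z: onz(c,150+(x+.5)/2.8-.5,(y+.5)/2.8-.5,z,True)
o=np.array([.4169,.3027]); 
def circ(P):
    A=np.c_[2*P,np.ones(len(P))]; x=np.linalg.lstsq(A,(P**2).sum(1),rcond=None)[0]; return x[:2].round(4),np.sqrt(x[2]+x[0]**2+x[1]**2).round(4)
print("lid",circ(np.array([Z(*p,.071)[:2] for p in [(472,350),(480,295),(510,245),(560,212),(615,202),(675,214),(720,245),(752,300),(520,468),(560,490),(610,501),(670,488),(715,458),(748,405)]])))
print("knob",circ(np.array([Z(*p,.101)[:2] for p in [(687,355),(648,315),(646,397),(676,327),(675,383)]])))
ey=np.array([-np.sin(np.radians(7.4)),np.cos(np.radians(7.4))])
d=Z(589,95,.039)[:2]-Z(199,92,.039)[:2]; print("slotdir",np.degrees(np.arctan2(-d[0],d[1])))
sl=(Z(589,95,.039)[:2]+Z(199,92,.039)[:2])/2
t=Z(337,169,.029)[:2]
gt=(Z(304,48,.0795)[:2]+Z(366,48,.0795)[:2])/2
gb=(Z(312,115,.039)[:2]+Z(363,115,.039)[:2])/2
for q in(sl,t,gt,gb): print(q.round(4),(ey@(q-sl)).round(4))
```

```text
lid (array([0.5012, 0.3875]), np.float64(0.0503))
knob (array([0.5016, 0.3873]), np.float64(0.0123))
slotdir 7.501837145751975
[0.4169 0.3031] 0.0
[0.4487 0.2861] -0.021
[0.4175 0.2827] -0.0203
[0.4303 0.2842] -0.0205
```

Emit:
apply_moves --plan '[{"delta_pos":[-18,19,-15],"delta_rot":[0,0,0]},{"delta_pos":[-37,38,-30],"delta_rot":[0,0,0]},{"delta_pos":[-55,58,-45],"delta_rot":[0,0,0]},{"delta_pos":[-73.5,77,-60],"delta_rot":[0,0,0]},{"delta_pos":[-73.5,77,-80],"delta_rot":[0,0,0]},{"delta_pos":[-73.5,77,-100],"delta_rot":[0,0,0]},{"delta_pos":[-73.5,77,-110],"delta_rot":[0,0,0]},{"delta_pos":[-73.5,77,-110],"delta_rot":[0,0,0]}]'

```text
clock: 5.78
ee_pos: [0.4936, 0.3858, 0.2821]
eef_rot: [-3.139, -0.006, -3.014]
contact_force: [0.3, -0.1, -0.2]
gripper_width: 0.06
```

Run:
```python
from h import *
st()
```

```text
5.78 [0.4936 0.3858 0.2821] [-179.83   -0.36 -172.69] [ 0.3 -0.1 -0.2] 60.0
```

Emit:
apply_moves --plan '[{"delta_pos":[8,1.5,0],"delta_rot":[0,0,0]},{"delta_pos":[8,1.5,-10],"delta_rot":[0,0,0]},{"delta_pos":[8,1.5,-22],"delta_rot":[0,0,0]},{"delta_pos":[8,1.5,-33],"delta_rot":[0,0,0]},{"delta_pos":[8,1.5,-33],"delta_rot":[0,0,0]},{"delta_pos":[8,1.5,-33],"delta_rot":[0,0,0]},{"delta_pos":[8,1.5,-33],"delta_rot":[0,0,0]},{"delta_pos":[8,1.5,-33],"delta_rot":[0,0,0]}]'

```text
clock: 6.45
ee_pos: [0.5036, 0.3884, 0.2528]
eef_rot: [3.141, 0.001, -3.014]
contact_force: [0.5, -0.1, -0.4]
gripper_width: 0.0603
```

Emit:
apply_moves --plan '[{"delta_pos":[0,0,0],"delta_rot":[0,0,0]},{"delta_pos":[0,0,0],"delta_rot":[0,0,0]},{"delta_pos":[0,0,0],"delta_rot":[0,0,0]},{"delta_pos":[0,0,0],"delta_rot":[0,0,0]},{"delta_pos":[0,0,0],"delta_rot":[0,0,0]},{"delta_pos":[0,0,0],"delta_rot":[0,0,0]},{"delta_pos":[0,0,0],"delta_rot":[0,0,0]},{"delta_pos":[0,0,0],"delta_rot":[0,0,0]}]' --fingers 15

```text
clock: 7.12
ee_pos: [0.5036, 0.3883, 0.2531]
eef_rot: [3.141, 0.001, -3.014]
contact_force: [-0.0, -0.0, 6.4]
gripper_width: 0.024
```

Run:
```python
from h import *
st(); look("wrist","a7");look("scene","s7")
```

```text
7.12 [0.5036 0.3883 0.2531] [ 1.7999e+02  4.0000e-02 -1.7271e+02] [-0.  -0.   6.4] 24.0
```

View pics/a7.png

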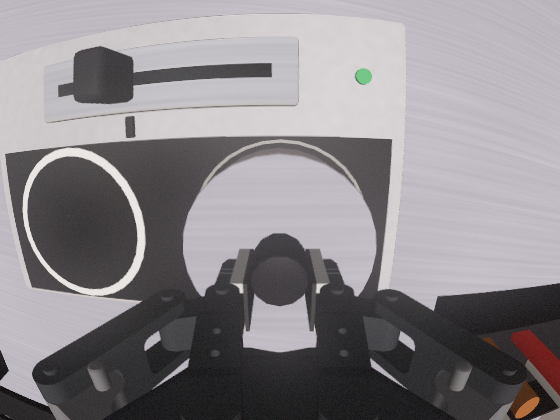

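View pics/s7.png

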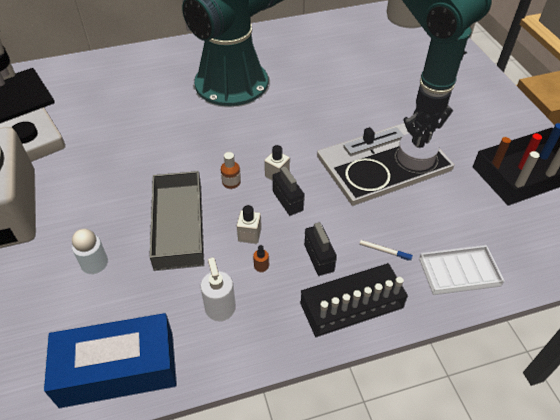

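Emit:
apply_moves --plan '[{"delta_pos":[0.7,-5,0],"delta_rot":[0,0,0]},{"delta_pos":[2,-14,0],"delta_rot":[0,0,0]},{"delta_pos":[3.5,-25,0],"delta_rot":[0,0,0]},{"delta_pos":[5,-36,0],"delta_rot":[0,0,0]},{"delta_pos":[6.5,-47,0],"delta_rot":[0,0,0]},{"delta_pos":[8,-58,0],"delta_rot":[0,0,0]},{"delta_pos":[9.6,-69,0],"delta_rot":[0,0,0]},{"delta_pos":[11,-80,0],"delta_rot":[0,0,0]}]'

```text
clock: 7.88
ee_pos: [0.5149, 0.3078, 0.2531]
eef_rot: [3.14, 0.002, -3.015]
contact_force: [-0.5, 5.1, 5.4]
gripper_width: 0.024
```

Emit:
apply_moves --plan '[{"delta_pos":[1.5,-11,0],"delta_rot":[0,0,0]},{"delta_pos":[3,-22,0],"delta_rot":[0,0,0]},{"delta_pos":[4.6,-33,0],"delta_rot":[0,0,0]},{"delta_pos":[6.2,-44,0],"delta_rot":[0,0,0]},{"delta_pos":[7.7,-55,0],"delta_rot":[0,0,0]},{"delta_pos":[9,-64,0],"delta_rot":[0,0,0]},{"delta_pos":[9.5,-67.7,0],"delta_rot":[0,0,0]},{"delta_pos":[9.5,-67.7,0],"delta_rot":[0,0,0]}]'

```text
clock: 8.55
ee_pos: [0.5244, 0.2392, 0.2531]
eef_rot: [-3.141, 0.001, -3.016]
contact_force: [0.2, 0.0, 7.3]
gripper_width: 0.0243
```

Run:
```python
from h import *
st(); look("wrist","a8")
```

```text
8.55 [0.5244 0.2392 0.2531] [-1.7999e+02  7.0000e-02 -1.7278e+02] [0.2 0.  7.3] 24.3
```

View pics/a8.png

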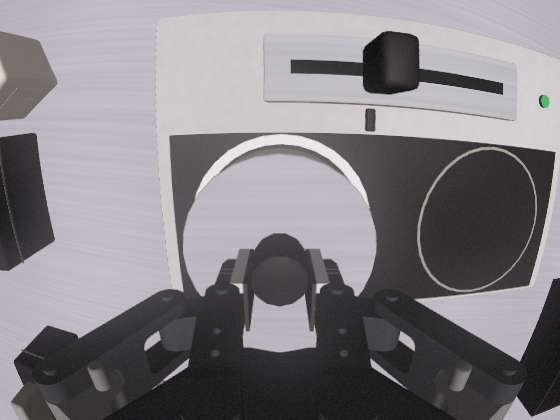

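Emit:
apply_moves --plan '[{"delta_pos":[0,0,0],"delta_rot":[0,0,0]},{"delta_pos":[0,0,0],"delta_rot":[0,0,0]},{"delta_pos":[0,0,0],"delta_rot":[0,0,0]},{"delta_pos":[0,0,0],"delta_rot":[0,0,0]},{"delta_pos":[0,0,30],"delta_rot":[0,0,0]},{"delta_pos":[10,0,65],"delta_rot":[0,0,0]},{"delta_pos":[30,0,100],"delta_rot":[0,0,0]},{"delta_pos":[55,0,135],"delta_rot":[0,0,0]}]' --fingers 55

```text
clock: 9.27
ee_pos: [0.5771, 0.2405, 0.3876]
eef_rot: [-3.141, -0.003, -3.013]
contact_force: [1.1, 0.6, -1.0]
gripper_width: 0.0549
```

Run:
```python
from h import *
st(); c,a=look("wrist","a9")
```

```text
9.27 [0.5771 0.2405 0.3876] [-1.7997e+02 -1.4000e-01 -1.7265e+02] [ 1.1  0.6 -1. ] 54.9
```

View pics/a9.png

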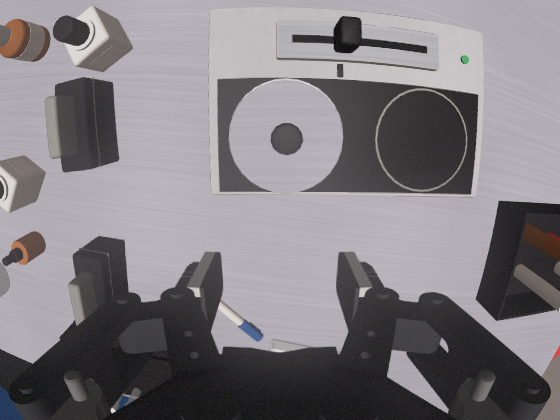

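Run:
```python
from h import *
c,a=load("a9")
b=cv2.resize(a[65:205,205:490],None,fx=2.8,fy=2.8,interpolation=cv2.INTER_CUBIC); cv2.imwrite("pics/a9z.png",b)
```

```text
(no output)
```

View pics/a9z.png

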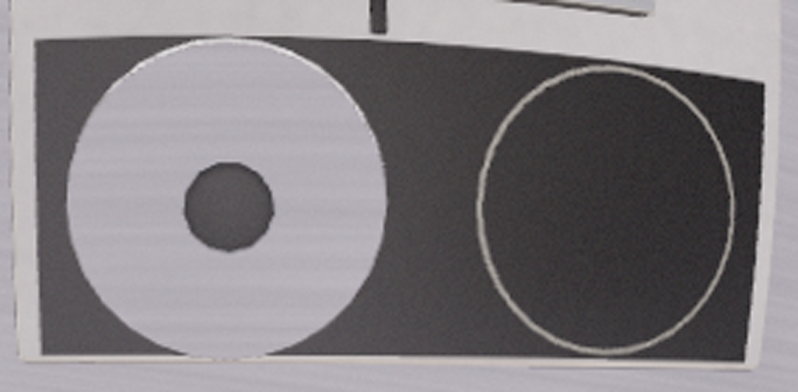

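Run:
```python
from h import *
c,a=load("a9")
Z=lambda x,y,z: onz(c,205+(x+.5)/2.8-.5,65+(y+.5)/2.8-.5,z,True)
def circ(L,z):
    P=np.array([Z(*p,z)[:2] for p in L])
    A=np.c_[2*P,np.ones(len(P))]; x=np.linalg.lstsq(A,(P**2).sum(1),rcond=None)[0]; return x[:2].round(4),np.sqrt(x[2]+x[0]**2+x[1]**2).round(4)
print("lid",circ([(67,198),(387,200),(80,135),(375,140),(100,298),(356,296),(160,345),(300,345)],.071))
print("knob",circ([(185,206),(274,206),(229,162),(229,251)],.101))
print("empty",circ([(479,208),(734,208),(606,67),(606,352)],.025))
th=np.radians(7.4);ey=np.array([-np.sin(th),np.cos(th)])
print("ring exp", circ([(479,208),(734,208),(606,67),(606,352)],.025)[0]-.15*ey, "a6: .5224 .2402")
q=onz(c,340,70,.029,True)[:2]; print("tab",q)
```

```text
lid (array([0.5226, 0.2397]), np.float64(0.0506))
knob (array([0.5222, 0.2396]), np.float64(0.0125))
empty (array([0.5035, 0.39  ]), np.float64(0.0564))
ring exp [0.52281934 0.24124933] a6: .5224 .2402
tab [0.44848399 0.28562162]
```

Control is within 1 mm of the tab, and the pot is within about 1.5 mm of the ring centre. Next I'll look at the tray.

Emit:
apply_moves --plan '[{"delta_pos":[3,-38,8],"delta_rot":[0,0,-4]},{"delta_pos":[3,-76,16],"delta_rot":[0,0,-8]},{"delta_pos":[3,-114,24],"delta_rot":[0,0,-12]},{"delta_pos":[3,-152,32],"delta_rot":[0,0,-16]},{"delta_pos":[3,-190,40],"delta_rot":[0,0,-17.6]},{"delta_pos":[3,-228,40],"delta_rot":[0,0,-17.6]},{"delta_pos":[3,-266,40],"delta_rot":[0,0,-17.6]},{"delta_pos":[3,-304,40],"delta_rot":[0,0,-17.6]}]' --fingers 60

```text
clock: 9.98
ee_pos: [0.5806, -0.0652, 0.4262]
eef_rot: [-3.141, -0.0, 2.962]
contact_force: [0.9, 0.5, -0.9]
gripper_width: 0.0601
```

Emit:
apply_moves --plan '[{"delta_pos":[3,-38,0],"delta_rot":[0,0,0]},{"delta_pos":[6,-76,0],"delta_rot":[0,0,0]},{"delta_pos":[9,-114,0],"delta_rot":[0,0,0]},{"delta_pos":[12,-152,0],"delta_rot":[0,0,0]},{"delta_pos":[17,-175,0],"delta_rot":[0,0,0]},{"delta_pos":[17,-175,0],"delta_rot":[0,0,0]},{"delta_pos":[17,-175,0],"delta_rot":[0,0,0]},{"delta_pos":[17,-175,0],"delta_rot":[0,0,0]}]'

```text
clock: 10.65
ee_pos: [0.5978, -0.238, 0.4256]
eef_rot: [3.141, -0.001, 2.961]
contact_force: [-0.9, 0.9, -0.3]
gripper_width: 0.0598
```

Run:
```python
from h import *
st(); c,a=look("wrist","b1")
```

```text
10.65 [ 0.5978 -0.238   0.4256] [ 1.7995e+02 -8.0000e-02  1.6968e+02] [-0.9  0.9 -0.3] 59.8
```

View pics/b1.png

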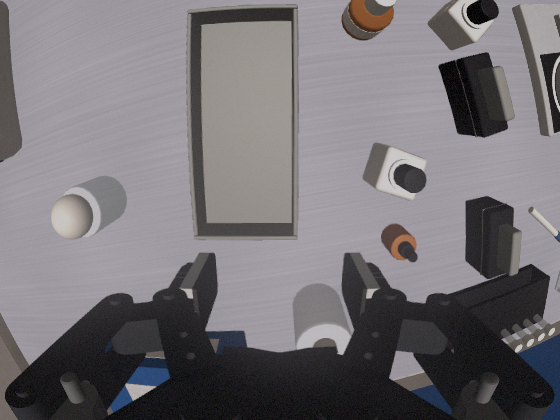

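Run:
```python
from h import *
c,a=load("b1")
cv2.imwrite("pics/b1z.png",cv2.resize(a[0:250,180:310],None,fx=2.4,fy=2.4,interpolation=cv2.INTER_CUBIC))
cv2.imwrite("pics/b1y.png",cv2.resize(a[0:290,330:560],None,fx=2.0,fy=2.0,interpolation=cv2.INTER_CUBIC))
```

```text
(no output)
```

View pics/b1z.png

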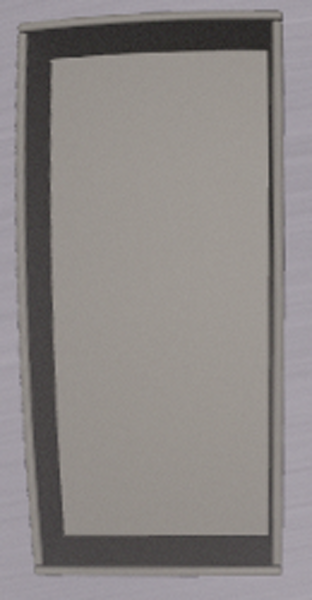

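View pics/b1y.png

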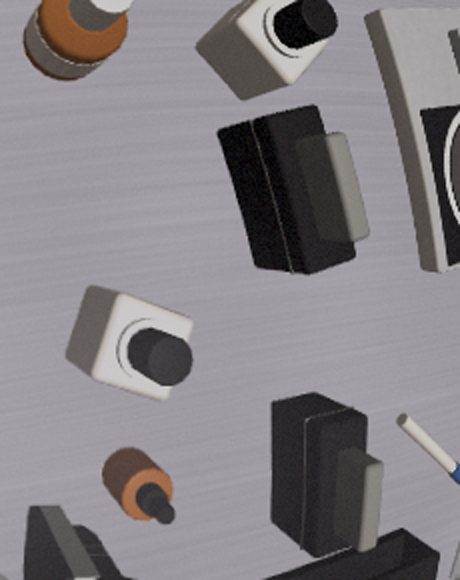

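Run:
```python
from h import *
c,a=load("b1")
Z=lambda x,y,z: onz(c,180+(x+.5)/2.4-.5,(y+.5)/2.4-.5,z,True)[:2]
Y=lambda x,y,z: onz(c,330+(x+.5)/2-.5,(y+.5)/2-.5,z,True)[:2]
for nm,L,z in(("rim",[(18,24),(284,12),(282,572),(34,574)],.055),("floor",[(50,59),(267,50),(267,535),(64,535)],.005)):
    P=np.array([Z(*p,z) for p in L]); print(nm,P.round(4).tolist(),"c",P.mean(0).round(4),[np.linalg.norm(P[i]-P[(i+1)%4]).round(4) for i in range(4)],[np.degrees(np.arctan2(*(P[i]-P[j])[::-1])).round(1) for i,j in((3,0),(2,1),(0,1),(3,2))])
for n,L,z in(("Ncap",[(161,360)],.1),("NcanCorn",[(118,290),(194,318),(168,400),(95,372)],.064),("Scap",[(305,22)],.1),("Nrib",[(355,452),(382,462),(378,546),(358,551)],.1),("Srib",[(323,134),(345,132),(370,236),(350,242)],.1)):
    P=np.array([Y(*p,z) for p in L]); print(n,P.round(4).tolist(),P.mean(0).round(4))
```

```text
rim [[0.3884, -0.2988], [0.4094, -0.1827], [0.6606, -0.228], [0.6411, -0.3441]] c [ 0.5249 -0.2634] [np.float64(0.118), np.float64(0.2553), np.float64(0.1177), np.float64(0.2568)] [np.float64(-10.2), np.float64(-10.2), np.float64(-100.2), np.float64(-99.5)]
floor [[0.3921, -0.2962], [0.4111, -0.1887], [0.6578, -0.2328], [0.6386, -0.3393]] c [ 0.5249 -0.2642] [np.float64(0.1092), np.float64(0.2506), np.float64(0.1082), np.float64(0.2503)] [np.float64(-9.9), np.float64(-10.1), np.float64(-100.0), np.float64(-100.2)]
Ncap [[0.6052, -0.1087]] [ 0.6052 -0.1087]
NcanCorn [[0.5729, -0.1152], [0.5941, -0.0721], [0.6377, -0.0921], [0.6148, -0.1335]] [ 0.6049 -0.1032]
Scap [[0.4379, 0.0076]] [0.4379 0.0076]
Nrib [[0.6786, 0.0164], [0.6898, 0.0398], [0.7486, 0.0443], [0.7472, 0.0267]] [0.716  0.0318]
Srib [[0.5, 0.0046], [0.4989, 0.0208], [0.5561, 0.0304], [0.5584, 0.0147]] [0.5284 0.0176]
```

Tray: centre (0.525, -0.264), long axis at -10.1°, and the floor measures 250×109 as it should. Start with the near (S) case: its rib is centred at (0.5285, 0.0173), yaw 9.5°.

Emit:
apply_moves --plan '[{"delta_pos":[-5,20,0],"delta_rot":[0,0,-6.7]},{"delta_pos":[-10,40,0],"delta_rot":[0,0,-13.4]},{"delta_pos":[-15,60,0],"delta_rot":[0,0,-20]},{"delta_pos":[-20,80,0],"delta_rot":[0,0,-26.7]},{"delta_pos":[-25,100,0],"delta_rot":[0,0,-33.4]},{"delta_pos":[-30,120,0],"delta_rot":[0,0,-40]},{"delta_pos":[-35,140,0],"delta_rot":[0,0,-46.7]},{"delta_pos":[-40,160,0],"delta_rot":[0,0,-53.4]}]'

```text
clock: 11.37
ee_pos: [0.5572, -0.0759, 0.4264]
eef_rot: [-3.141, -0.0, 2.026]
contact_force: [0.4, 0.6, -0.2]
gripper_width: 0.06
```

Emit:
apply_moves --plan '[{"delta_pos":[-5,20,0],"delta_rot":[0,0,-6.7]},{"delta_pos":[-10,40,0],"delta_rot":[0,0,-13.4]},{"delta_pos":[-15,60,0],"delta_rot":[0,0,-20]},{"delta_pos":[-20,80,0],"delta_rot":[0,0,-26.7]},{"delta_pos":[-25,95,0],"delta_rot":[0,0,-33.4]},{"delta_pos":[-29,95,0],"delta_rot":[0,0,-40]},{"delta_pos":[-29,95,0],"delta_rot":[0,0,-46.7]},{"delta_pos":[-29,95,0],"delta_rot":[0,0,-53.4]}]'

```text
clock: 12.03
ee_pos: [0.528, 0.0185, 0.4265]
eef_rot: [-3.141, -0.0, 1.095]
contact_force: [-0.2, 0.0, 0.8]
gripper_width: 0.06
```

Emit:
apply_moves --plan '[{"delta_pos":[0,0,-10],"delta_rot":[0,0,-6.7]},{"delta_pos":[0,0,-20],"delta_rot":[0,0,-13.4]},{"delta_pos":[0,0,-30],"delta_rot":[0,0,-20]},{"delta_pos":[0,0,-40],"delta_rot":[0,0,-26.7]},{"delta_pos":[0,0,-50],"delta_rot":[0,0,-33.4]},{"delta_pos":[0,0,-60],"delta_rot":[0,0,-40]},{"delta_pos":[0,0,-70],"delta_rot":[0,0,-46.7]},{"delta_pos":[0,0,-80],"delta_rot":[0,0,-53.2]}]'

```text
clock: 12.7
ee_pos: [0.5283, 0.0179, 0.3461]
eef_rot: [-3.141, -0.0, 0.165]
contact_force: [-0.0, -0.5, 0.2]
gripper_width: 0.06
```

Run:
```python
from h import *
st(); c,a=look("wrist","b2")
```

```text
12.7 [0.5283 0.0179 0.3461] [-179.98   -0.      9.48] [-0.  -0.5  0.2] 60.0
```

View pics/b2.png

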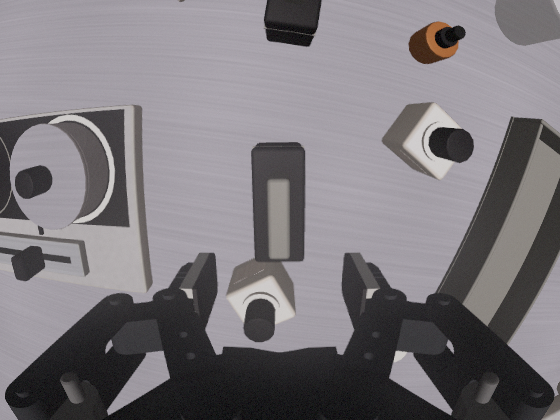

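Run:
```python
from h import *
c,a=load("b2")
for p in [(279,180),(278.5,259),(278.7,219)]: print(onz(c,*p,.1,True).round(4))
print("can",onz(c,453,145,.1,True).round(4),"scap",onz(c,260,325,.1,True).round(4))
```

```text
[0.5569 0.0233 0.1   ]
[0.4997 0.0142 0.1   ]
[0.5298 0.019  0.1   ]
can [ 0.6055 -0.0969  0.1   ] scap [0.439  0.0192 0.1   ]
```

Emit:
apply_moves --plan '[{"delta_pos":[0,0,-30],"delta_rot":[0,0,0]},{"delta_pos":[0,0,-60],"delta_rot":[0,0,0]},{"delta_pos":[0,0,-80],"delta_rot":[0,0,0]},{"delta_pos":[0,0,-92],"delta_rot":[0,0,0]},{"delta_pos":[0,0,-99],"delta_rot":[0,0,0]},{"delta_pos":[0,0,-99],"delta_rot":[0,0,0]},{"delta_pos":[0,0,-99],"delta_rot":[0,0,0]},{"delta_pos":[0,0,-99],"delta_rot":[0,0,0]}]'

```text
clock: 13.42
ee_pos: [0.5296, 0.0168, 0.2484]
eef_rot: [3.141, -0.002, 0.17]
contact_force: [0.1, 0.3, 0.3]
gripper_width: 0.0602
```

Emit:
apply_moves --plan '[{"delta_pos":[0,0,0],"delta_rot":[0,0,0]},{"delta_pos":[0,0,0],"delta_rot":[0,0,0]},{"delta_pos":[0,0,0],"delta_rot":[0,0,0]},{"delta_pos":[0,0,0],"delta_rot":[0,0,0]},{"delta_pos":[0,0,0],"delta_rot":[0,0,0]},{"delta_pos":[0,0,0],"delta_rot":[0,0,0]},{"delta_pos":[0,0,0],"delta_rot":[0,0,0]},{"delta_pos":[0,0,0],"delta_rot":[0,0,0]}]' --fingers 5

```text
clock: 14.08
ee_pos: [0.5293, 0.0166, 0.2478]
eef_rot: [-3.142, -0.001, 0.169]
contact_force: [-1.6, 1.0, 6.4]
gripper_width: 0.0149
```

Emit:
apply_moves --plan '[{"delta_pos":[0,0,10],"delta_rot":[0,0,0]},{"delta_pos":[0,0,30],"delta_rot":[0,0,0]},{"delta_pos":[0,0,50],"delta_rot":[0,0,0]},{"delta_pos":[0,0,70],"delta_rot":[0,0,0]},{"delta_pos":[0,0,90],"delta_rot":[0,0,0]},{"delta_pos":[0,0,105],"delta_rot":[0,0,0]},{"delta_pos":[0,0,115],"delta_rot":[0,0,0]},{"delta_pos":[0,0,115],"delta_rot":[0,0,0]}]'

```text
clock: 14.75
ee_pos: [0.5298, 0.0165, 0.3646]
eef_rot: [3.141, -0.004, 0.169]
contact_force: [0.3, 0.6, -1.3]
gripper_width: 0.0147
```

Run:
```python
from h import *
st(); c,a=look("wrist","b3")
```

```text
14.75 [0.5298 0.0165 0.3646] [179.94  -0.22   9.69] [ 0.3  0.6 -1.3] 14.7
```

View pics/b3.png

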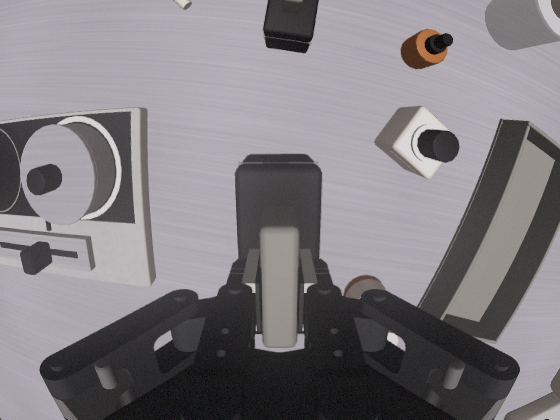

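Emit:
apply_moves --plan '[{"delta_pos":[-10,-25,0],"delta_rot":[0,0,6]},{"delta_pos":[-20,-50,5],"delta_rot":[0,0,12]},{"delta_pos":[-30,-75,10],"delta_rot":[0,0,18]},{"delta_pos":[-40,-100,10],"delta_rot":[0,0,24]},{"delta_pos":[-50,-125,10],"delta_rot":[0,0,30]},{"delta_pos":[-60,-150,10],"delta_rot":[0,0,36]},{"delta_pos":[-70,-175,10],"delta_rot":[0,0,42]},{"delta_pos":[-80,-200,10],"delta_rot":[0,0,48]}]'

```text
clock: 15.47
ee_pos: [0.4479, -0.1843, 0.371]
eef_rot: [-3.139, 0.0, 1.012]
contact_force: [1.0, 0.8, -1.7]
gripper_width: 0.0149
```

Emit:
apply_moves --plan '[{"delta_pos":[-10,-25,0],"delta_rot":[0,0,6]},{"delta_pos":[-20,-50,0],"delta_rot":[0,0,12]},{"delta_pos":[-24.7,-62.7,-5],"delta_rot":[0,0,18]},{"delta_pos":[-24.7,-62.7,-10],"delta_rot":[0,0,22.2]},{"delta_pos":[-24.7,-62.7,-10],"delta_rot":[0,0,22.2]},{"delta_pos":[-24.7,-62.7,-10],"delta_rot":[0,0,22.2]},{"delta_pos":[-24.7,-62.7,-10],"delta_rot":[0,0,22.2]},{"delta_pos":[-24.7,-62.7,-10],"delta_rot":[0,0,22.2]}]'

```text
clock: 16.13
ee_pos: [0.4246, -0.2456, 0.3622]
eef_rot: [-3.141, -0.0, 1.394]
contact_force: [0.2, -0.4, -0.6]
gripper_width: 0.0151
```

Run:
```python
from h import *
st(); c,a=look("wrist","b4")
```

```text
16.13 [ 0.4246 -0.2456  0.3622] [-1.7997e+02 -2.0000e-02  7.9850e+01] [ 0.2 -0.4 -0.6] 15.1
```

View pics/b4.png

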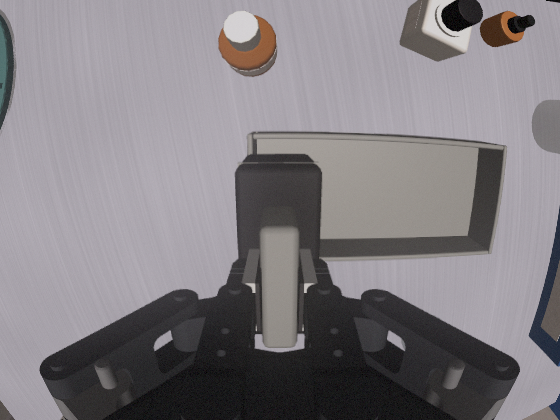

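Emit:
apply_moves --plan '[{"delta_pos":[0,0,-20],"delta_rot":[0,0,0]},{"delta_pos":[0,0,-40],"delta_rot":[0,0,0]},{"delta_pos":[0,0,-60],"delta_rot":[0,0,0]},{"delta_pos":[0,0,-80],"delta_rot":[0,0,0]},{"delta_pos":[0,0,-95],"delta_rot":[0,0,0]},{"delta_pos":[0,0,-103],"delta_rot":[0,0,0]},{"delta_pos":[0,0,-107],"delta_rot":[0,0,0]},{"delta_pos":[0,0,-107],"delta_rot":[0,0,0]}]'

```text
clock: 16.85
ee_pos: [0.4245, -0.2459, 0.255]
eef_rot: [-3.141, -0.0, 1.395]
contact_force: [0.7, -0.1, -1.8]
gripper_width: 0.0148
```

Run:
```python
from h import *
st(); c,a=look("wrist","b5")
```

```text
16.85 [ 0.4245 -0.2459  0.255 ] [-1.7994e+02 -3.0000e-02  7.9900e+01] [ 0.7 -0.1 -1.8] 14.8
```

View pics/b5.png

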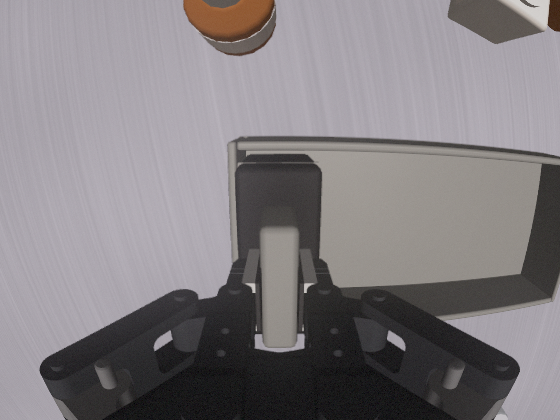

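Emit:
apply_moves --plan '[{"delta_pos":[0,0,-1.5],"delta_rot":[0,0,0]},{"delta_pos":[0,0,-1.5],"delta_rot":[0,0,0]},{"delta_pos":[0,0,-1.5],"delta_rot":[0,0,0]},{"delta_pos":[0,0,-1.5],"delta_rot":[0,0,0]},{"delta_pos":[0,0,10],"delta_rot":[0,0,0]},{"delta_pos":[0,0,40],"delta_rot":[0,0,0]},{"delta_pos":[0,0,70],"delta_rot":[0,0,0]},{"delta_pos":[0,0,100],"delta_rot":[0,0,0]}]' --fingers 28

```text
clock: 17.57
ee_pos: [0.4241, -0.246, 0.3566]
eef_rot: [-3.141, -0.0, 1.394]
contact_force: [0.1, 0.8, -0.4]
gripper_width: 0.0277
```

Run:
```python
from h import *
st(); c,a=look("wrist","b6")
```

```text
17.57 [ 0.4241 -0.246   0.3566] [-1.7996e+02 -2.0000e-02  7.9880e+01] [ 0.1  0.8 -0.4] 27.7
```

View pics/b6.png

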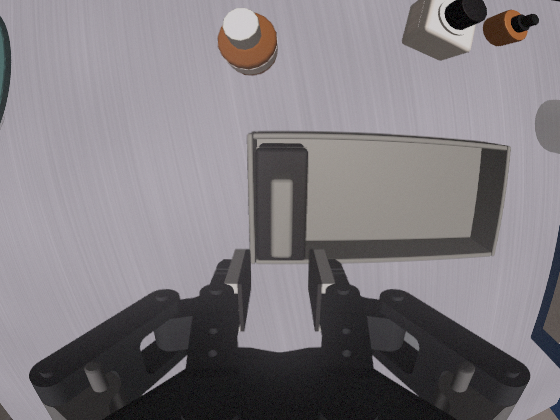

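Emit:
apply_moves --plan '[{"delta_pos":[23,22,5],"delta_rot":[0,0,-6]},{"delta_pos":[46,44,10],"delta_rot":[0,0,-12]},{"delta_pos":[69,66,15],"delta_rot":[0,0,-18]},{"delta_pos":[92,88,20],"delta_rot":[0,0,-24]},{"delta_pos":[115,110,20],"delta_rot":[0,0,-30]},{"delta_pos":[138,132,20],"delta_rot":[0,0,-36]},{"delta_pos":[161,154,20],"delta_rot":[0,0,-42]},{"delta_pos":[184,176,20],"delta_rot":[0,0,-48]}]' --fingers 60

```text
clock: 18.28
ee_pos: [0.6093, -0.0689, 0.3756]
eef_rot: [3.141, -0.0, 0.551]
contact_force: [-0.6, -0.5, 0.3]
gripper_width: 0.0599
```

Emit:
apply_moves --plan '[{"delta_pos":[23,22,0],"delta_rot":[0,0,-6]},{"delta_pos":[46,44,0],"delta_rot":[0,0,-12]},{"delta_pos":[69,66,0],"delta_rot":[0,0,-18]},{"delta_pos":[92,88,-5],"delta_rot":[0,0,-24]},{"delta_pos":[111,102,-15],"delta_rot":[0,0,-30]},{"delta_pos":[111,102,-25],"delta_rot":[0,0,-30]},{"delta_pos":[111,102,-30],"delta_rot":[0,0,-30]},{"delta_pos":[111,102,-30],"delta_rot":[0,0,-30]}]'

```text
clock: 18.95
ee_pos: [0.7182, 0.0315, 0.3432]
eef_rot: [3.142, 0.004, 0.035]
contact_force: [-1.3, -0.0, -0.1]
gripper_width: 0.06
```

Run:
```python
from h import *
st(); c,a=look("wrist","b7")
```

```text
18.95 [0.7182 0.0315 0.3432] [180.     0.25   1.99] [-1.3 -0.  -0.1] 60.0
```

View pics/b7.png

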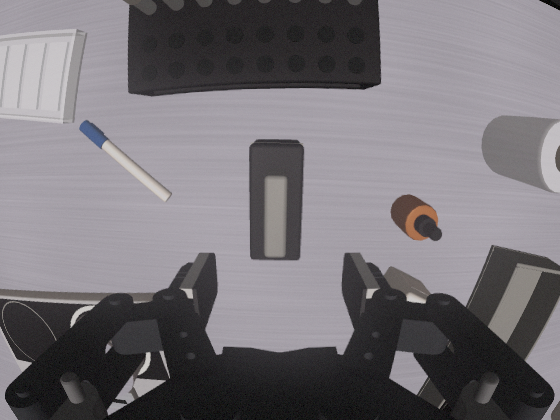

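Run:
```python
from h import *
c,a=load("b7")
p,q=[onz(c,*p,.1,True) for p in [(275.5,176.5),(274.5,258)]]
print(p.round(4),q.round(4),((p+q)/2).round(4),np.degrees(np.arctan2(*(p-q)[1::-1])))
p,q=[onz(c,*p,.066,True) for p in [(276.5,141),(275,260)]]
print(p.round(4),q.round(4),((p+q)/2).round(4),np.degrees(np.arctan2(*(p-q)[1::-1])))
st()
```

```text
[0.749  0.0355 0.1   ] [0.6902 0.0344 0.1   ] [0.7196 0.035  0.1   ] 1.0949452483024158
[0.7702 0.0359 0.066 ] [0.6729 0.0339 0.066 ] [0.7215 0.0349 0.066 ] 1.124205650409455
19.0 [0.7183 0.0311 0.3443] [1.80e+02 1.70e-01 1.94e+00] [ 0.2 -0.3  0.9] 59.9
```

Emit:
apply_moves --plan '[{"delta_pos":[1.5,3,-25],"delta_rot":[0,0,-0.8]},{"delta_pos":[1.5,3,-50],"delta_rot":[0,0,-0.8]},{"delta_pos":[1.5,3,-75],"delta_rot":[0,0,-0.8]},{"delta_pos":[1.5,3,-90],"delta_rot":[0,0,-0.8]},{"delta_pos":[1.5,3,-96.5],"delta_rot":[0,0,-0.8]},{"delta_pos":[1.5,3,-96.5],"delta_rot":[0,0,-0.8]},{"delta_pos":[1.5,3,-96.5],"delta_rot":[0,0,-0.8]},{"delta_pos":[1.5,3,-96.5],"delta_rot":[0,0,-0.8]}]'

```text
clock: 19.67
ee_pos: [0.7216, 0.0344, 0.2508]
eef_rot: [3.141, -0.003, 0.019]
contact_force: [0.2, 0.0, -0.1]
gripper_width: 0.0599
```

Emit:
apply_moves --plan '[{"delta_pos":[0,0,0],"delta_rot":[0,0,0]},{"delta_pos":[0,0,0],"delta_rot":[0,0,0]},{"delta_pos":[0,0,0],"delta_rot":[0,0,0]},{"delta_pos":[0,0,0],"delta_rot":[0,0,0]},{"delta_pos":[0,0,0],"delta_rot":[0,0,0]},{"delta_pos":[0,0,0],"delta_rot":[0,0,0]},{"delta_pos":[0,0,0],"delta_rot":[0,0,0]},{"delta_pos":[0,0,0],"delta_rot":[0,0,0]}]' --fingers 5

```text
clock: 20.33
ee_pos: [0.7213, 0.0347, 0.2497]
eef_rot: [3.141, -0.001, 0.019]
contact_force: [-0.5, -1.3, 5.9]
gripper_width: 0.015
```

Emit:
apply_moves --plan '[{"delta_pos":[0,0,10],"delta_rot":[0,0,0]},{"delta_pos":[0,0,30],"delta_rot":[0,0,0]},{"delta_pos":[0,0,50],"delta_rot":[0,0,0]},{"delta_pos":[0,0,70],"delta_rot":[0,0,0]},{"delta_pos":[0,0,90],"delta_rot":[0,0,0]},{"delta_pos":[0,0,110],"delta_rot":[0,0,0]},{"delta_pos":[0,0,125],"delta_rot":[0,0,0]},{"delta_pos":[0,0,125],"delta_rot":[0,0,0]}]'

```text
clock: 21.0
ee_pos: [0.7218, 0.035, 0.3779]
eef_rot: [3.141, -0.006, 0.019]
contact_force: [0.5, -0.3, -1.2]
gripper_width: 0.0151
```

Run:
```python
from h import *
st(); look("wrist","b8")
```

```text
21.0 [0.7218 0.035  0.3779] [179.99  -0.33   1.1 ] [ 0.5 -0.3 -1.2] 15.1
```

View pics/b8.png

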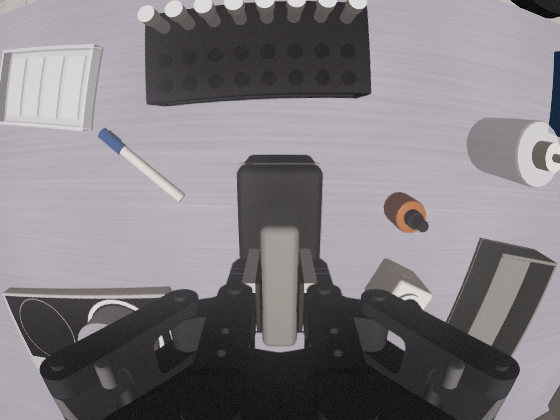

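Emit:
apply_moves --plan '[{"delta_pos":[-20,-23,0],"delta_rot":[0,0,6]},{"delta_pos":[-40,-46,0],"delta_rot":[0,0,12]},{"delta_pos":[-60,-69,0],"delta_rot":[0,0,18]},{"delta_pos":[-80,-92,0],"delta_rot":[0,0,24]},{"delta_pos":[-100,-115,0],"delta_rot":[0,0,30]},{"delta_pos":[-120,-138,0],"delta_rot":[0,0,36]},{"delta_pos":[-140,-161,0],"delta_rot":[0,0,42]},{"delta_pos":[-160,-184,0],"delta_rot":[0,0,48]}]'

```text
clock: 21.72
ee_pos: [0.5591, -0.1497, 0.3721]
eef_rot: [-3.138, 0.001, 0.862]
contact_force: [-0.3, -1.0, -1.5]
gripper_width: 0.0152
```

Emit:
apply_moves --plan '[{"delta_pos":[-20,-23,0],"delta_rot":[0,0,6]},{"delta_pos":[-40,-46,0],"delta_rot":[0,0,12]},{"delta_pos":[-60,-69,0],"delta_rot":[0,0,18]},{"delta_pos":[-80,-92,-5],"delta_rot":[0,0,24]},{"delta_pos":[-93.4,-105,-10],"delta_rot":[0,0,30.8]},{"delta_pos":[-93.4,-105,-15],"delta_rot":[0,0,30.8]},{"delta_pos":[-93.4,-105,-15],"delta_rot":[0,0,30.8]},{"delta_pos":[-93.4,-105,-15],"delta_rot":[0,0,30.8]}]'

```text
clock: 22.38
ee_pos: [0.4674, -0.2536, 0.3577]
eef_rot: [-3.14, -0.002, 1.392]
contact_force: [-0.2, 0.7, -1.1]
gripper_width: 0.0148
```

Run:
```python
from h import *
st(); look("wrist","b9")
```

```text
22.38 [ 0.4674 -0.2536  0.3577] [-1.7989e+02 -9.0000e-02  7.9730e+01] [-0.2  0.7 -1.1] 14.8
```

View pics/b9.png

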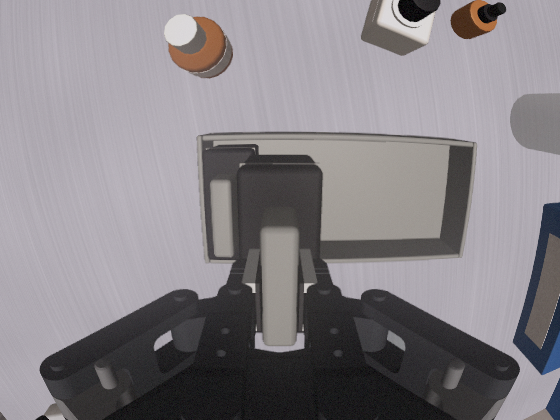

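Emit:
apply_moves --plan '[{"delta_pos":[1,0,-20],"delta_rot":[0,0,0]},{"delta_pos":[1,0,-35],"delta_rot":[0,0,0]},{"delta_pos":[1,0,-50],"delta_rot":[0,0,0]},{"delta_pos":[1,0,-65],"delta_rot":[0,0,0]},{"delta_pos":[1,0,-80],"delta_rot":[0,0,0]},{"delta_pos":[1,0,-92],"delta_rot":[0,0,0]},{"delta_pos":[1,0,-100],"delta_rot":[0,0,0]},{"delta_pos":[1,0,-102],"delta_rot":[0,0,0]}]'

```text
clock: 23.1
ee_pos: [0.4688, -0.2532, 0.2556]
eef_rot: [-3.14, -0.001, 1.395]
contact_force: [0.2, 0.7, -1.7]
gripper_width: 0.0151
```

Run:
```python
from h import *
st()
```

```text
23.1 [ 0.4688 -0.2532  0.2556] [-1.7989e+02 -6.0000e-02  7.9920e+01] [ 0.2  0.7 -1.7] 15.1
```

Emit:
apply_moves --plan '[{"delta_pos":[0,0,-1],"delta_rot":[0,0,0]},{"delta_pos":[0,0,-1],"delta_rot":[0,0,0]},{"delta_pos":[0,0,-1],"delta_rot":[0,0,0]},{"delta_pos":[0,0,-1],"delta_rot":[0,0,0]},{"delta_pos":[0,0,10],"delta_rot":[0,0,0]},{"delta_pos":[0,0,40],"delta_rot":[0,0,0]},{"delta_pos":[0,0,70],"delta_rot":[0,0,0]},{"delta_pos":[0,0,100],"delta_rot":[0,0,0]}]' --fingers 27

```text
clock: 23.77
ee_pos: [0.4683, -0.2541, 0.3584]
eef_rot: [-3.141, -0.0, 1.394]
contact_force: [1.1, 0.3, 0.4]
gripper_width: 0.0269
```

Run:
```python
from h import *
st(); look("wrist","c1")
```

```text
23.77 [ 0.4683 -0.2541  0.3584] [-179.99   -0.     79.87] [1.1 0.3 0.4] 26.9
```

View pics/c1.png

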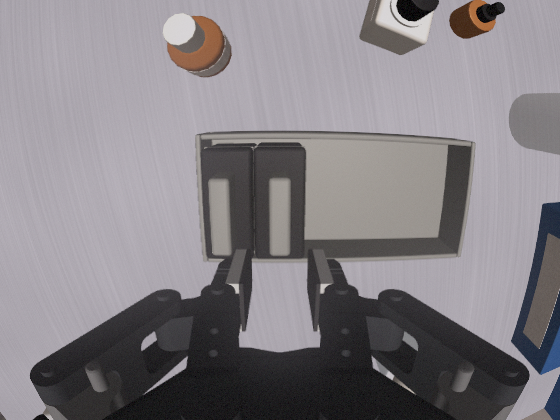

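Emit:
apply_moves --plan '[{"delta_pos":[23,25,5],"delta_rot":[0,0,-4]},{"delta_pos":[46,50,10],"delta_rot":[0,0,-8]},{"delta_pos":[69,75,10],"delta_rot":[0,0,-12]},{"delta_pos":[92,100,5],"delta_rot":[0,0,-17.4]},{"delta_pos":[115,125,0],"delta_rot":[0,0,-17.4]},{"delta_pos":[137,151,-8],"delta_rot":[0,0,-17.4]},{"delta_pos":[137,151,-8],"delta_rot":[0,0,-17.4]},{"delta_pos":[137,151,-8],"delta_rot":[0,0,-17.4]}]' --fingers 65

```text
clock: 24.48
ee_pos: [0.6062, -0.1018, 0.3486]
eef_rot: [-3.141, 0.0, 1.094]
contact_force: [-0.0, -0.3, -0.5]
gripper_width: 0.065
```

Run:
```python
from h import *
st(); look("wrist","c2")
```

```text
24.48 [ 0.6062 -0.1018  0.3486] [-179.99    0.     62.65] [-0.  -0.3 -0.5] 65.0
```

View pics/c2.png

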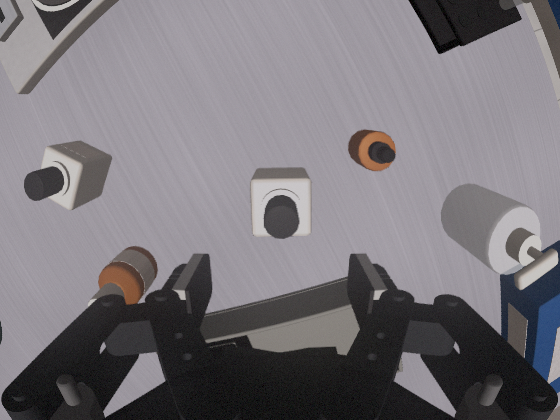

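Run:
```python
from h import *
c,a=load("c2")
print("cap",onz(c,281.5,219,.1,True).round(4))
P=np.array([onz(c,*p,.064,True)[:2] for p in [(251,180),(311,179),(309,237),(252,239)]]); print(P.round(4),P.mean(0).round(4))
for i in range(4):
    d=P[(i+1)%4]-P[i]; print(np.linalg.norm(d).round(4),(np.degrees(np.arctan2(d[1],d[0]))%90).round(1))
```

```text
cap [ 0.6081 -0.1016  0.1   ]
[[ 0.5965 -0.0718]
 [ 0.6392 -0.093 ]
 [ 0.6164 -0.1363]
 [ 0.5732 -0.116 ]] [ 0.6063 -0.1043]
0.0477 63.6
0.049 62.2
0.0477 64.8
0.05 62.3
```

Emit:
apply_moves --plan '[{"delta_pos":[1,-1,-25],"delta_rot":[0,0,0.5]},{"delta_pos":[1,-1,-50],"delta_rot":[0,0,0.5]},{"delta_pos":[1,-1,-75],"delta_rot":[0,0,0.5]},{"delta_pos":[1,-1,-92],"delta_rot":[0,0,0.5]},{"delta_pos":[1,-1,-101],"delta_rot":[0,0,0.5]},{"delta_pos":[1,-1,-101],"delta_rot":[0,0,0.5]},{"delta_pos":[1,-1,-101],"delta_rot":[0,0,0.5]},{"delta_pos":[1,-1,-101],"delta_rot":[0,0,0.5]}]'

```text
clock: 25.2
ee_pos: [0.607, -0.1048, 0.2493]
eef_rot: [3.139, -0.0, 1.099]
contact_force: [0.2, -0.3, 1.0]
gripper_width: 0.065
```

Emit:
apply_moves --plan '[{"delta_pos":[0,0,0],"delta_rot":[0,0,0]},{"delta_pos":[0,0,0],"delta_rot":[0,0,0]},{"delta_pos":[0,0,0],"delta_rot":[0,0,0]},{"delta_pos":[0,0,0],"delta_rot":[0,0,0]},{"delta_pos":[0,0,0],"delta_rot":[0,0,0]},{"delta_pos":[0,0,0],"delta_rot":[0,0,0]},{"delta_pos":[0,0,0],"delta_rot":[0,0,0]},{"delta_pos":[0,0,0],"delta_rot":[0,0,0]}]' --fingers 12

```text
clock: 25.87
ee_pos: [0.6067, -0.1041, 0.2489]
eef_rot: [3.141, -0.0, 1.1]
contact_force: [-2.0, -0.2, 5.4]
gripper_width: 0.0244
```

Emit:
apply_moves --plan '[{"delta_pos":[0,0,10],"delta_rot":[0,0,0]},{"delta_pos":[0,0,30],"delta_rot":[0,0,0]},{"delta_pos":[0,0,50],"delta_rot":[0,0,0]},{"delta_pos":[0,0,70],"delta_rot":[0,0,0]},{"delta_pos":[0,0,90],"delta_rot":[0,0,0]},{"delta_pos":[0,0,110],"delta_rot":[0,0,0]},{"delta_pos":[0,0,125],"delta_rot":[0,0,0]},{"delta_pos":[0,0,125],"delta_rot":[0,0,0]}]'

```text
clock: 26.53
ee_pos: [0.6076, -0.1043, 0.377]
eef_rot: [3.135, -0.001, 1.1]
contact_force: [0.9, -0.8, -1.8]
gripper_width: 0.0241
```

Run:
```python
from h import *
st(); look("wrist","c3")
```

```text
26.53 [ 0.6076 -0.1043  0.377 ] [ 1.7963e+02 -7.0000e-02  6.3010e+01] [ 0.9 -0.8 -1.8] 24.1
```

View pics/c3.png

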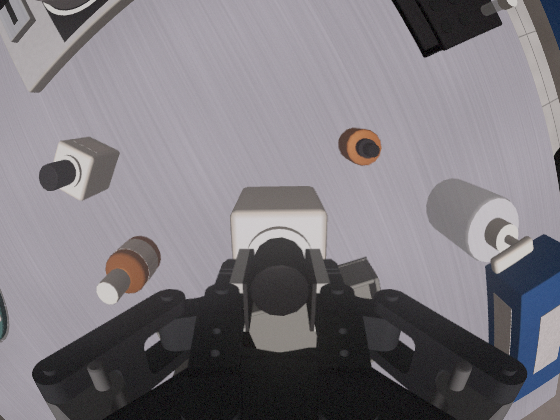

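Emit:
apply_moves --plan '[{"delta_pos":[1.4,-34,0],"delta_rot":[0,0,4]},{"delta_pos":[2.8,-68,0],"delta_rot":[0,0,8]},{"delta_pos":[4.2,-102,0],"delta_rot":[0,0,12]},{"delta_pos":[5.6,-136,0],"delta_rot":[0,0,16.9]},{"delta_pos":[7,-170,0],"delta_rot":[0,0,16.9]},{"delta_pos":[8.5,-201.3,-10],"delta_rot":[0,0,16.9]},{"delta_pos":[8.5,-201.3,-15],"delta_rot":[0,0,16.9]},{"delta_pos":[8.5,-201.3,-15],"delta_rot":[0,0,16.9]}]'

```text
clock: 27.25
ee_pos: [0.6139, -0.3068, 0.3545]
eef_rot: [-3.137, -0.002, 1.391]
contact_force: [-0.0, 0.4, -1.4]
gripper_width: 0.0244
```

Emit:
apply_moves --plan '[{"delta_pos":[0,0,0],"delta_rot":[0,0,0]},{"delta_pos":[0,0,0],"delta_rot":[0,0,0]},{"delta_pos":[0,0,-20],"delta_rot":[0,0,0]},{"delta_pos":[0,0,-35],"delta_rot":[0,0,0]},{"delta_pos":[0,0,-50],"delta_rot":[0,0,0]},{"delta_pos":[0,0,-50],"delta_rot":[0,0,0]},{"delta_pos":[0,0,-50],"delta_rot":[0,0,0]},{"delta_pos":[0,0,-50],"delta_rot":[0,0,0]}]'

```text
clock: 27.92
ee_pos: [0.6155, -0.3048, 0.309]
eef_rot: [3.14, 0.0, 1.395]
contact_force: [1.4, 0.2, -1.0]
gripper_width: 0.0243
```

Run:
```python
from h import *
st(); look("wrist","c4")
```

```text
27.92 [ 0.6155 -0.3048  0.309 ] [1.7993e+02 2.0000e-02 7.9950e+01] [ 1.4  0.2 -1. ] 24.3
```

View pics/c4.png

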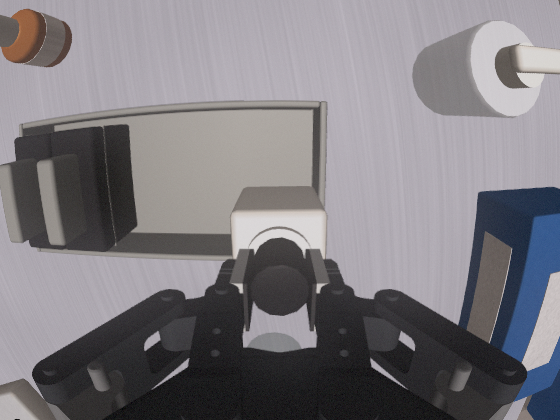

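Emit:
apply_moves --plan '[{"delta_pos":[0,0,-15],"delta_rot":[0,0,0]},{"delta_pos":[0,0,-28],"delta_rot":[0,0,0]},{"delta_pos":[0,0,-40],"delta_rot":[0,0,0]},{"delta_pos":[0,0,-48],"delta_rot":[0,0,0]},{"delta_pos":[0,0,-52],"delta_rot":[0,0,0]},{"delta_pos":[0,0,-54],"delta_rot":[0,0,0]},{"delta_pos":[0,0,-54],"delta_rot":[0,0,0]},{"delta_pos":[0,0,-54],"delta_rot":[0,0,0]}]'

```text
clock: 28.63
ee_pos: [0.6152, -0.3056, 0.254]
eef_rot: [3.141, 0.0, 1.394]
contact_force: [-1.3, 0.2, -0.2]
gripper_width: 0.0242
```

Run:
```python
from h import *
st(); look("wrist","c5")
```

```text
28.63 [ 0.6152 -0.3056  0.254 ] [1.7998e+02 1.0000e-02 7.9890e+01] [-1.3  0.2 -0.2] 24.2
```

View pics/c5.png

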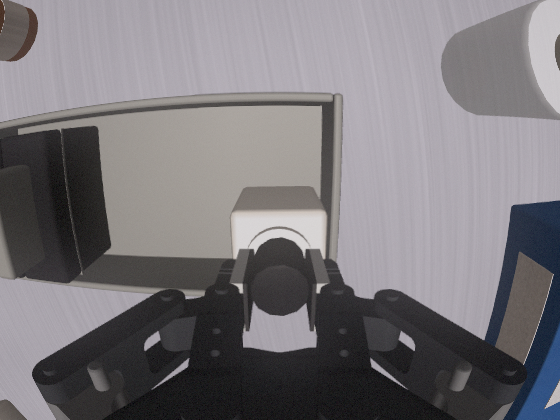

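Emit:
apply_moves --plan '[{"delta_pos":[0,0,0],"delta_rot":[0,0,0]},{"delta_pos":[0,0,0],"delta_rot":[0,0,0]},{"delta_pos":[0,0,0],"delta_rot":[0,0,0]},{"delta_pos":[0,0,0],"delta_rot":[0,0,0]},{"delta_pos":[0,0,10],"delta_rot":[0,0,0]},{"delta_pos":[0,0,40],"delta_rot":[0,0,0]},{"delta_pos":[0,0,70],"delta_rot":[0,0,0]},{"delta_pos":[0,0,105],"delta_rot":[0,0,0]}]' --fingers 38

```text
clock: 29.35
ee_pos: [0.6145, -0.3052, 0.3594]
eef_rot: [-3.139, -0.001, 1.394]
contact_force: [0.0, 0.8, 0.1]
gripper_width: 0.0378
```

Run:
```python
from h import *
st(); look("wrist","c6")
```

```text
29.35 [ 0.6145 -0.3052  0.3594] [-1.7986e+02 -5.0000e-02  7.9890e+01] [0.  0.8 0.1] 37.8
```

View pics/c6.png

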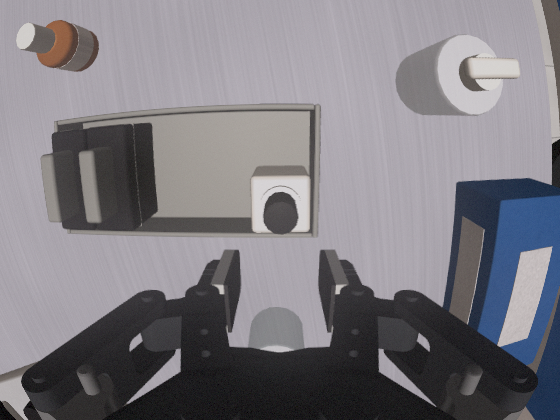

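Emit:
apply_moves --plan '[{"delta_pos":[-27,28,5],"delta_rot":[0,0,0]},{"delta_pos":[-54,56,5],"delta_rot":[0,0,0]},{"delta_pos":[-81,84,5],"delta_rot":[0,0,0]},{"delta_pos":[-108,112,5],"delta_rot":[0,0,0]},{"delta_pos":[-135,140,5],"delta_rot":[0,0,0]},{"delta_pos":[-162,169,0],"delta_rot":[0,0,0]},{"delta_pos":[-190.5,199,-7],"delta_rot":[0,0,0]},{"delta_pos":[-190.5,199,-7],"delta_rot":[0,0,0]}]' --fingers 65

```text
clock: 30.07
ee_pos: [0.4166, -0.1011, 0.3498]
eef_rot: [-3.13, -0.004, 1.396]
contact_force: [-1.8, 0.5, -0.8]
gripper_width: 0.0648
```

Run:
```python
from h import *
st(); look("wrist","c7")
```

```text
30.07 [ 0.4166 -0.1011  0.3498] [-179.32   -0.22   79.98] [-1.8  0.5 -0.8] 64.8
```

View pics/c7.png

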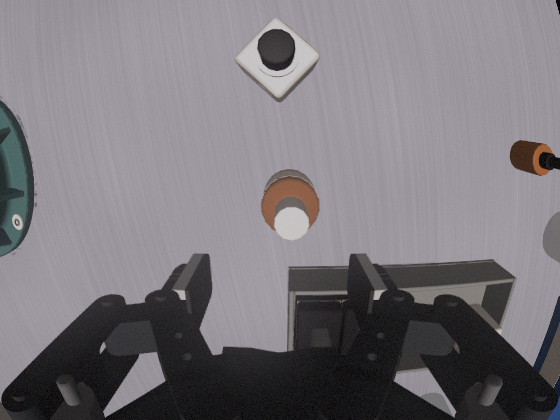

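Run:
```python
from h import *
c,a=load("c7")
print("botcap",onz(c,291.5,222.5,.1,True).round(4),"body",onz(c,290.5,205,.056,True).round(4))
print("scap",onz(c,276,49,.1,True).round(4))
P=np.array([onz(c,*p,.064,True)[:2] for p in [(236,59),(276,20),(319,56),(278,99)]]); print(P.mean(0).round(4))
for i in range(4):
    d=P[(i+1)%4]-P[i]; print(np.linalg.norm(d).round(4),(np.degrees(np.arctan2(d[1],d[0]))%90).round(1))
st()
```

```text
botcap [ 0.4223 -0.1031  0.1   ] body [ 0.4228 -0.1019  0.056 ]
scap [0.4326 0.017  0.1   ]
[0.4329 0.018 ]
0.0446 35.8
0.0447 38.2
0.0472 37.7
0.0462 34.9
30.12 [ 0.4202 -0.1034  0.3511] [-1.7968e+02 -9.0000e-02  8.0000e+01] [ 0.5 -0.5  0.2] 64.7
```

Emit:
apply_moves --plan '[{"delta_pos":[0,0,0],"delta_rot":[0,0,0]},{"delta_pos":[0,0,-10],"delta_rot":[0,0,0]},{"delta_pos":[0,0,-20],"delta_rot":[0,0,0]},{"delta_pos":[0,0,-30],"delta_rot":[0,0,0]},{"delta_pos":[0,0,-40],"delta_rot":[0,0,0]},{"delta_pos":[0,0,-40],"delta_rot":[0,0,0]},{"delta_pos":[0,0,-40],"delta_rot":[0,0,0]},{"delta_pos":[0,0,-40],"delta_rot":[0,0,0]}]'

```text
clock: 30.78
ee_pos: [0.4257, -0.1073, 0.3125]
eef_rot: [3.14, 0.0, 1.394]
contact_force: [-0.0, 0.4, 0.8]
gripper_width: 0.0648
```

Run:
```python
from h import *
st();
```

```text
30.78 [ 0.4257 -0.1073  0.3125] [1.7991e+02 2.0000e-02 7.9860e+01] [-0.   0.4  0.8] 64.8
```

Emit:
apply_moves --plan '[{"delta_pos":[-2.5,3.5,-10],"delta_rot":[0,0,0]},{"delta_pos":[-2.5,3.5,-25],"delta_rot":[0,0,0]},{"delta_pos":[-2.5,3.5,-40],"delta_rot":[0,0,0]},{"delta_pos":[-2.5,3.5,-55],"delta_rot":[0,0,0]},{"delta_pos":[-2.5,3.5,-63.5],"delta_rot":[0,0,0]},{"delta_pos":[-2.5,3.5,-63.5],"delta_rot":[0,0,0]},{"delta_pos":[-2.5,3.5,-63.5],"delta_rot":[0,0,0]},{"delta_pos":[-2.5,3.5,-63.5],"delta_rot":[0,0,0]}]'

```text
clock: 31.45
ee_pos: [0.4226, -0.1032, 0.2491]
eef_rot: [3.14, 0.0, 1.394]
contact_force: [-0.0, -1.0, 0.2]
gripper_width: 0.0649
```

Run:
```python
from h import *
st(); look("wrist","c8")
```

```text
31.45 [ 0.4226 -0.1032  0.2491] [1.7993e+02 2.0000e-02 7.9890e+01] [-0.  -1.   0.2] 64.9
```

View pics/c8.png

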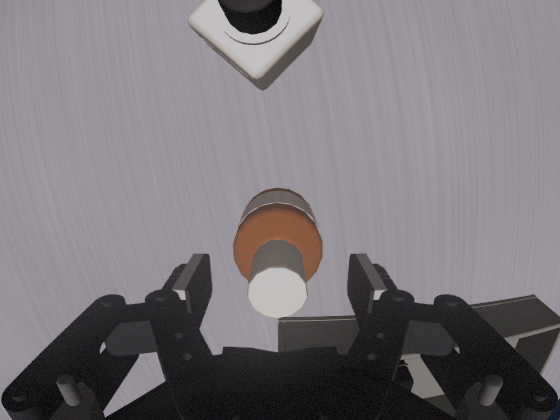

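Emit:
apply_moves --plan '[{"delta_pos":[0,0,0],"delta_rot":[0,0,0]},{"delta_pos":[0,0,0],"delta_rot":[0,0,0]},{"delta_pos":[0,0,0],"delta_rot":[0,0,0]},{"delta_pos":[0,0,0],"delta_rot":[0,0,0]},{"delta_pos":[0,0,0],"delta_rot":[0,0,0]},{"delta_pos":[0,0,0],"delta_rot":[0,0,0]},{"delta_pos":[0,0,0],"delta_rot":[0,0,0]},{"delta_pos":[0,0,0],"delta_rot":[0,0,0]}]' --fingers 12

```text
clock: 32.17
ee_pos: [0.4221, -0.103, 0.2489]
eef_rot: [3.141, 0.0, 1.394]
contact_force: [-1.6, -0.0, 6.6]
gripper_width: 0.024
```

Emit:
apply_moves --plan '[{"delta_pos":[0,0,10],"delta_rot":[0,0,0]},{"delta_pos":[0,0,30],"delta_rot":[0,0,0]},{"delta_pos":[0,0,50],"delta_rot":[0,0,0]},{"delta_pos":[0,0,70],"delta_rot":[0,0,0]},{"delta_pos":[0,0,90],"delta_rot":[0,0,0]},{"delta_pos":[0,0,110],"delta_rot":[0,0,0]},{"delta_pos":[0,0,125],"delta_rot":[0,0,0]},{"delta_pos":[0,0,125],"delta_rot":[0,0,0]}]'

```text
clock: 32.83
ee_pos: [0.4229, -0.1033, 0.3759]
eef_rot: [3.137, 0.001, 1.394]
contact_force: [1.0, -0.8, -2.3]
gripper_width: 0.024
```

Run:
```python
from h import *
st(); look("wrist","c9")
```

```text
32.83 [ 0.4229 -0.1033  0.3759] [1.7971e+02 6.0000e-02 7.9900e+01] [ 1.  -0.8 -2.3] 24.0
```

View pics/c9.png

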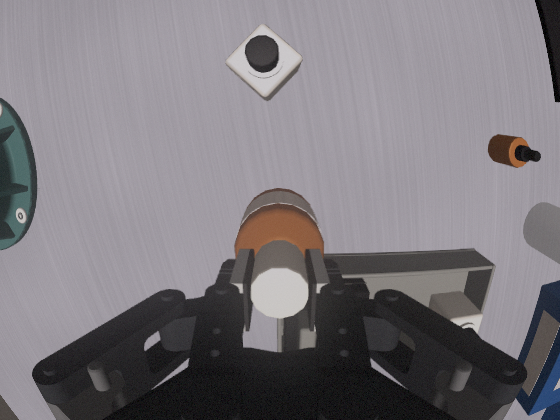

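Emit:
apply_moves --plan '[{"delta_pos":[25,-24,0],"delta_rot":[0,0,0]},{"delta_pos":[50,-48,0],"delta_rot":[0,0,0]},{"delta_pos":[75,-72,0],"delta_rot":[0,0,0]},{"delta_pos":[100,-96,0],"delta_rot":[0,0,0]},{"delta_pos":[125,-120,0],"delta_rot":[0,0,0]},{"delta_pos":[150,-144,-5],"delta_rot":[0,0,0]},{"delta_pos":[150,-144,-10],"delta_rot":[0,0,0]},{"delta_pos":[150,-144,-10],"delta_rot":[0,0,0]}]'

```text
clock: 33.55
ee_pos: [0.5723, -0.248, 0.3597]
eef_rot: [-3.137, -0.001, 1.393]
contact_force: [-0.8, 1.7, -3.5]
gripper_width: 0.0239
```

Emit:
apply_moves --plan '[{"delta_pos":[0,0,0],"delta_rot":[0,0,0]},{"delta_pos":[0,0,0],"delta_rot":[0,0,0]},{"delta_pos":[0,0,-20],"delta_rot":[0,0,0]},{"delta_pos":[0,0,-40],"delta_rot":[0,0,0]},{"delta_pos":[0,0,-55],"delta_rot":[0,0,0]},{"delta_pos":[0,0,-55],"delta_rot":[0,0,0]},{"delta_pos":[0,0,-55],"delta_rot":[0,0,0]},{"delta_pos":[0,0,-55],"delta_rot":[0,0,0]}]'

```text
clock: 34.22
ee_pos: [0.5721, -0.2467, 0.3095]
eef_rot: [3.141, 0.0, 1.395]
contact_force: [-0.1, 1.3, -1.1]
gripper_width: 0.0239
```

Run:
```python
from h import *
st(); look("wrist","d1")
```

```text
34.22 [ 0.5721 -0.2467  0.3095] [1.7994e+02 2.0000e-02 7.9910e+01] [-0.1  1.3 -1.1] 23.9
```

View pics/d1.png

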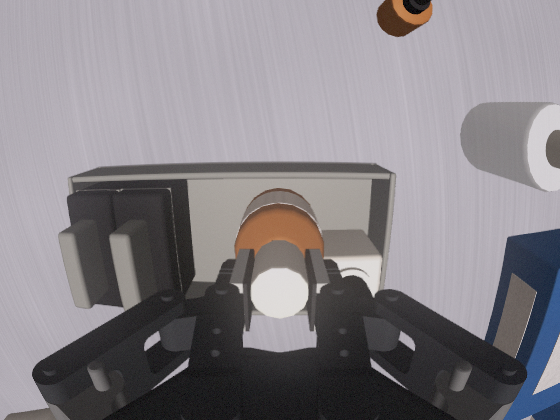

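Over its place, and clear of the canister. Lower to z = 0.254 and release.

Emit:
apply_moves --plan '[{"delta_pos":[0,0,-15],"delta_rot":[0,0,0]},{"delta_pos":[0,0,-28],"delta_rot":[0,0,0]},{"delta_pos":[0,0,-40],"delta_rot":[0,0,0]},{"delta_pos":[0,0,-48],"delta_rot":[0,0,0]},{"delta_pos":[0,0,-53],"delta_rot":[0,0,0]},{"delta_pos":[0,0,-55],"delta_rot":[0,0,0]},{"delta_pos":[0,0,-55],"delta_rot":[0,0,0]},{"delta_pos":[0,0,-55],"delta_rot":[0,0,0]}]'

```text
clock: 34.93
ee_pos: [0.5722, -0.2471, 0.2541]
eef_rot: [3.141, 0.0, 1.394]
contact_force: [-2.5, 0.7, 2.5]
gripper_width: 0.0241
```

Run:
```python
from h import *
st(); look("wrist","d2")
```

```text
34.93 [ 0.5722 -0.2471  0.2541] [1.7997e+02 2.0000e-02 7.9890e+01] [-2.5  0.7  2.5] 24.1
```

View pics/d2.png

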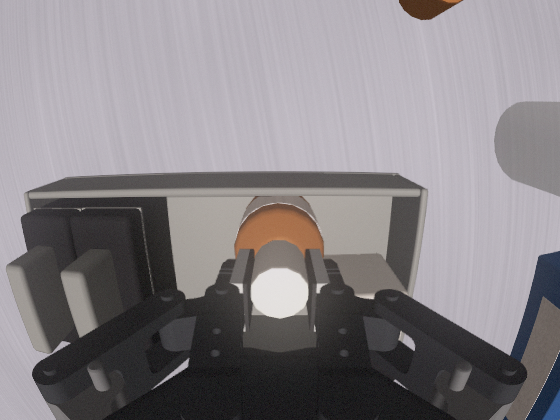

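Emit:
apply_moves --plan '[{"delta_pos":[0,0,0],"delta_rot":[0,0,0]},{"delta_pos":[0,0,0],"delta_rot":[0,0,0]},{"delta_pos":[0,0,0],"delta_rot":[0,0,0]},{"delta_pos":[0,0,0],"delta_rot":[0,0,0]},{"delta_pos":[0,0,10],"delta_rot":[0,0,0]},{"delta_pos":[0,0,40],"delta_rot":[0,0,0]},{"delta_pos":[0,0,70],"delta_rot":[0,0,0]},{"delta_pos":[0,0,105],"delta_rot":[0,0,0]}]' --fingers 38

```text
clock: 35.65
ee_pos: [0.5715, -0.2467, 0.359]
eef_rot: [-3.139, -0.001, 1.394]
contact_force: [0.0, -0.1, -0.2]
gripper_width: 0.0376
```

Run:
```python
from h import *
st(); look("wrist","d3")
```

```text
35.65 [ 0.5715 -0.2467  0.359 ] [-1.7986e+02 -5.0000e-02  7.9890e+01] [ 0.  -0.1 -0.2] 37.6
```

View pics/d3.png

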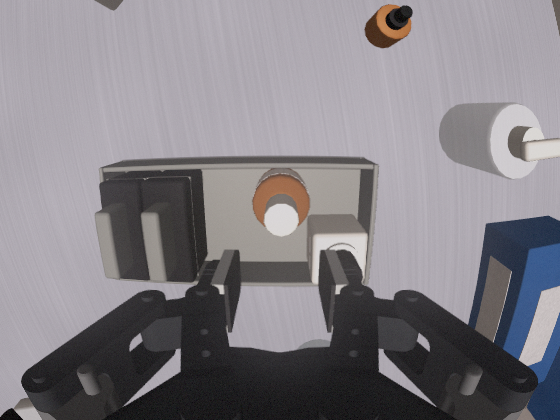

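Emit:
apply_moves --plan '[{"delta_pos":[-16,31,5],"delta_rot":[0,0,-5.3]},{"delta_pos":[-32,62,5],"delta_rot":[0,0,-10.6]},{"delta_pos":[-48,93,5],"delta_rot":[0,0,-16]},{"delta_pos":[-64,124,5],"delta_rot":[0,0,-21.4]},{"delta_pos":[-80,155,5],"delta_rot":[0,0,-27]},{"delta_pos":[-96,186,0],"delta_rot":[0,0,-32]},{"delta_pos":[-112,217,0],"delta_rot":[0,0,-37.5]},{"delta_pos":[-128,247,-5],"delta_rot":[0,0,-42.9]}]' --fingers 65

```text
clock: 36.37
ee_pos: [0.4433, 0.0013, 0.3544]
eef_rot: [3.14, -0.002, 0.641]
contact_force: [0.9, 0.5, 0.8]
gripper_width: 0.0654
```

Emit:
apply_moves --plan '[{"delta_pos":[-8.5,16,-5],"delta_rot":[0,0,0]},{"delta_pos":[-8.5,16,-5],"delta_rot":[0,0,0]},{"delta_pos":[-8.5,16,-5],"delta_rot":[0,0,0]},{"delta_pos":[-8.5,16,-5],"delta_rot":[0,0,0]},{"delta_pos":[-8.5,16,-5],"delta_rot":[0,0,0]},{"delta_pos":[-8.5,16,-5],"delta_rot":[0,0,0]},{"delta_pos":[-8.5,16,-5],"delta_rot":[0,0,0]},{"delta_pos":[-8.5,16,-5],"delta_rot":[0,0,0]}]'

```text
clock: 37.03
ee_pos: [0.436, 0.0154, 0.3484]
eef_rot: [3.142, -0.0, 0.645]
contact_force: [-1.0, -0.2, -0.9]
gripper_width: 0.065
```

Run:
```python
from h import *
st(); look("wrist","d4")
```

```text
37.03 [0.436  0.0154 0.3484] [ 1.7999e+02 -1.0000e-02  3.6930e+01] [-1.  -0.2 -0.9] 65.0
```

View pics/d4.png

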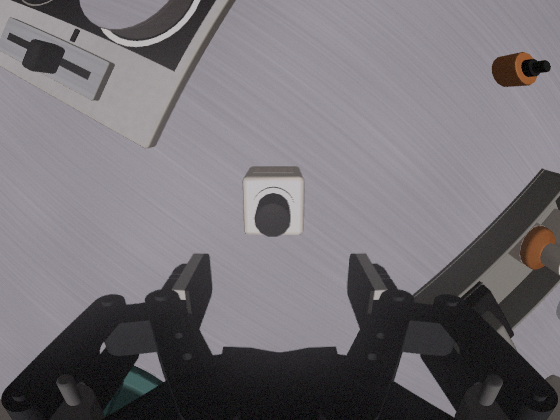

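Run:
```python
from h import *
c,a=load("d4")
print("cap",onz(c,272.5,218,.1,True).round(4))
P=np.array([onz(c,*p,.064,True)[:2] for p in [(244,177),(303,178),(303,235),(245,234)]]); print(P.mean(0).round(4))
for i in range(4):
    d=P[(i+1)%4]-P[i]; print(np.linalg.norm(d).round(4),(np.degrees(np.arctan2(d[1],d[0]))%90).round(1))
```

```text
cap [0.4344 0.0204 0.1   ]
[0.4333 0.0193]
0.0468 35.9
0.048 38.0
0.0483 35.9
0.048 36.3
```

Emit:
apply_moves --plan '[{"delta_pos":[-2,4,-25],"delta_rot":[0,0,-0.4]},{"delta_pos":[-2,4,-50],"delta_rot":[0,0,-0.4]},{"delta_pos":[-2,4,-75],"delta_rot":[0,0,-0.4]},{"delta_pos":[-2,4,-92],"delta_rot":[0,0,-0.4]},{"delta_pos":[-2,4,-99.5],"delta_rot":[0,0,-0.4]},{"delta_pos":[-2,4,-99.5],"delta_rot":[0,0,-0.4]},{"delta_pos":[-2,4,-99.5],"delta_rot":[0,0,-0.4]},{"delta_pos":[-2,4,-99.5],"delta_rot":[0,0,-0.4]}]'

```text
clock: 37.75
ee_pos: [0.4342, 0.0199, 0.2497]
eef_rot: [3.141, -0.001, 0.639]
contact_force: [1.2, -0.8, -0.1]
gripper_width: 0.0651
```

Emit:
apply_moves --plan '[{"delta_pos":[0,0,0],"delta_rot":[0,0,0]},{"delta_pos":[0,0,0],"delta_rot":[0,0,0]},{"delta_pos":[0,0,0],"delta_rot":[0,0,0]},{"delta_pos":[0,0,0],"delta_rot":[0,0,0]},{"delta_pos":[0,0,0],"delta_rot":[0,0,0]},{"delta_pos":[0,0,0],"delta_rot":[0,0,0]},{"delta_pos":[0,0,0],"delta_rot":[0,0,0]},{"delta_pos":[0,0,0],"delta_rot":[0,0,0]}]' --fingers 12

```text
clock: 38.42
ee_pos: [0.4338, 0.0201, 0.2497]
eef_rot: [3.141, -0.001, 0.639]
contact_force: [-1.1, 0.2, 7.8]
gripper_width: 0.0244
```

Emit:
apply_moves --plan '[{"delta_pos":[0,0,10],"delta_rot":[0,0,0]},{"delta_pos":[0,0,30],"delta_rot":[0,0,0]},{"delta_pos":[0,0,50],"delta_rot":[0,0,0]},{"delta_pos":[0,0,70],"delta_rot":[0,0,0]},{"delta_pos":[0,0,90],"delta_rot":[0,0,0]},{"delta_pos":[0,0,110],"delta_rot":[0,0,0]},{"delta_pos":[0,0,125],"delta_rot":[0,0,0]},{"delta_pos":[0,0,125],"delta_rot":[0,0,0]}]'

```text
clock: 39.08
ee_pos: [0.4345, 0.02, 0.3767]
eef_rot: [3.138, -0.004, 0.639]
contact_force: [0.2, 0.5, -0.2]
gripper_width: 0.0243
```

Run:
```python
from h import *
st(); look("wrist","d5")
```

```text
39.08 [0.4345 0.02   0.3767] [179.77  -0.25  36.6 ] [ 0.2  0.5 -0.2] 24.3
```

View pics/d5.png

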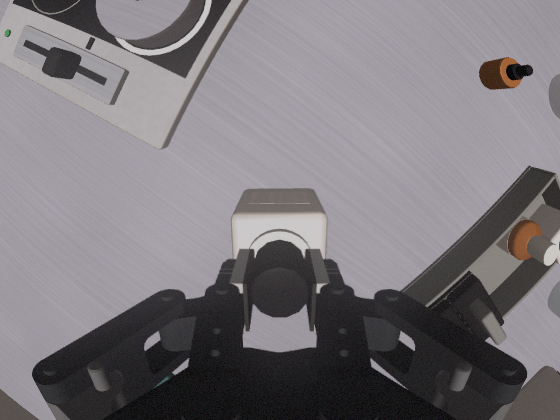

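Emit:
apply_moves --plan '[{"delta_pos":[8,-32,0],"delta_rot":[0,0,5]},{"delta_pos":[16,-64,0],"delta_rot":[0,0,10]},{"delta_pos":[24,-96,0],"delta_rot":[0,0,15]},{"delta_pos":[33,-128,0],"delta_rot":[0,0,20]},{"delta_pos":[41,-160,0],"delta_rot":[0,0,25]},{"delta_pos":[50,-192,0],"delta_rot":[0,0,30]},{"delta_pos":[58,-224,0],"delta_rot":[0,0,36]},{"delta_pos":[66,-256,0],"delta_rot":[0,0,42]}]'

```text
clock: 39.8
ee_pos: [0.4991, -0.2374, 0.3719]
eef_rot: [-3.139, -0.001, 1.376]
contact_force: [0.4, -0.2, -0.1]
gripper_width: 0.024
```

Emit:
apply_moves --plan '[{"delta_pos":[13.4,-25,0],"delta_rot":[0,0,1.3]},{"delta_pos":[13.4,-50.4,0],"delta_rot":[0,0,1.3]},{"delta_pos":[13.4,-50.4,0],"delta_rot":[0,0,1.3]},{"delta_pos":[13.4,-50.4,0],"delta_rot":[0,0,1.3]},{"delta_pos":[13.4,-50.4,-5],"delta_rot":[0,0,1.3]},{"delta_pos":[13.4,-50.4,-10],"delta_rot":[0,0,1.3]},{"delta_pos":[13.4,-50.4,-15],"delta_rot":[0,0,1.3]},{"delta_pos":[13.4,-50.4,-15],"delta_rot":[0,0,1.3]}]'

```text
clock: 40.47
ee_pos: [0.5123, -0.285, 0.3572]
eef_rot: [-3.139, -0.001, 1.395]
contact_force: [-1.0, 0.3, -0.6]
gripper_width: 0.0241
```

Run:
```python
from h import *
st(); look("wrist","d6")
```

```text
40.47 [ 0.5123 -0.285   0.3572] [-1.7984e+02 -8.0000e-02  7.9950e+01] [-1.   0.3 -0.6] 24.1
```

View pics/d6.png

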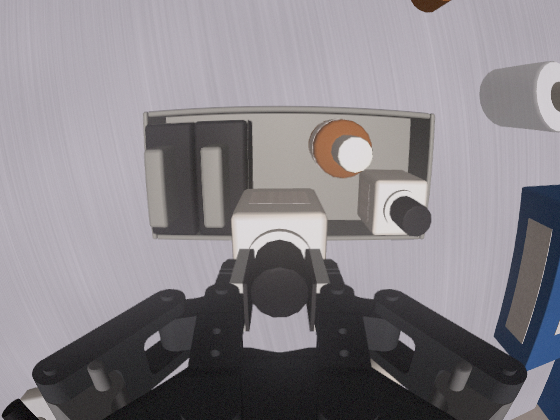

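Emit:
apply_moves --plan '[{"delta_pos":[3,0,0],"delta_rot":[0,0,0]},{"delta_pos":[3,0,-20],"delta_rot":[0,0,0]},{"delta_pos":[3,0,-40],"delta_rot":[0,0,0]},{"delta_pos":[3,0,-60],"delta_rot":[0,0,0]},{"delta_pos":[3,0,-77],"delta_rot":[0,0,0]},{"delta_pos":[3,0,-90],"delta_rot":[0,0,0]},{"delta_pos":[3,0,-98],"delta_rot":[0,0,0]},{"delta_pos":[3,0,-101],"delta_rot":[0,0,0]}]'

```text
clock: 41.18
ee_pos: [0.5159, -0.2861, 0.2568]
eef_rot: [-3.14, -0.001, 1.395]
contact_force: [-0.5, 0.7, -1.2]
gripper_width: 0.024
```

Run:
```python
from h import *
st(); look("wrist","d7")
```

```text
41.18 [ 0.5159 -0.2861  0.2568] [-1.7992e+02 -4.0000e-02  7.9900e+01] [-0.5  0.7 -1.2] 24.0
```

View pics/d7.png

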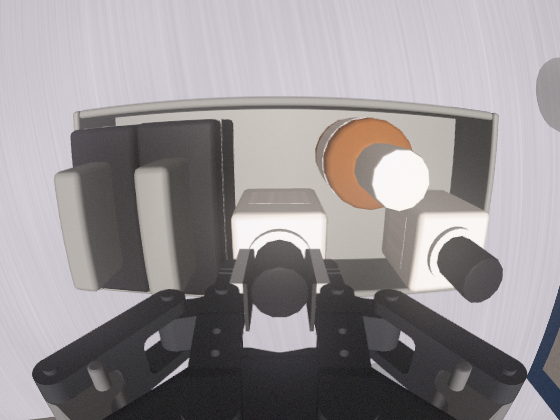

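Emit:
apply_moves --plan '[{"delta_pos":[0,0,-2],"delta_rot":[0,0,0]},{"delta_pos":[0,0,-2],"delta_rot":[0,0,0]},{"delta_pos":[0,0,-2],"delta_rot":[0,0,0]},{"delta_pos":[0,0,-2],"delta_rot":[0,0,0]},{"delta_pos":[0,0,10],"delta_rot":[0,0,0]},{"delta_pos":[0,0,40],"delta_rot":[0,0,0]},{"delta_pos":[0,0,80],"delta_rot":[0,0,0]},{"delta_pos":[0,0,120],"delta_rot":[0,0,0]}]' --fingers 38

```text
clock: 41.9
ee_pos: [0.5155, -0.2861, 0.3789]
eef_rot: [-3.14, -0.001, 1.394]
contact_force: [0.4, -0.5, -0.4]
gripper_width: 0.0381
```

Emit:
apply_moves --plan '[{"delta_pos":[-10,33,10],"delta_rot":[0,0,0]},{"delta_pos":[-20,66,10],"delta_rot":[0,0,0]},{"delta_pos":[-30,99,10],"delta_rot":[0,0,0]},{"delta_pos":[-40,132,10],"delta_rot":[0,0,0]},{"delta_pos":[-50,165,10],"delta_rot":[0,0,0]},{"delta_pos":[-60,198,10],"delta_rot":[0,0,0]},{"delta_pos":[-60,220,10],"delta_rot":[0,0,0]},{"delta_pos":[-60,220,10],"delta_rot":[0,0,0]}]'

```text
clock: 42.57
ee_pos: [0.4545, -0.063, 0.3884]
eef_rot: [-3.141, -0.002, 1.397]
contact_force: [-0.2, -0.1, 0.9]
gripper_width: 0.0376
```

Run:
```python
from h import *
st(); c,a=look("top","e1"); look("scene","e2"); look("wrist","e3")
x=a[180:300,320:395]; cv2.imwrite("pics/e1z.png",cv2.resize(x,None,fx=5,fy=5,interpolation=cv2.INTER_CUBIC))
```

```text
42.57 [ 0.4545 -0.063   0.3884] [-1.7998e+02 -1.0000e-01  8.0040e+01] [-0.2 -0.1  0.9] 37.6
```

View pics/e1.png

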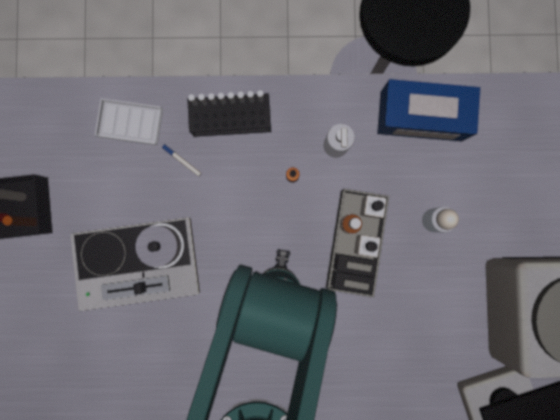

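View pics/e2.png

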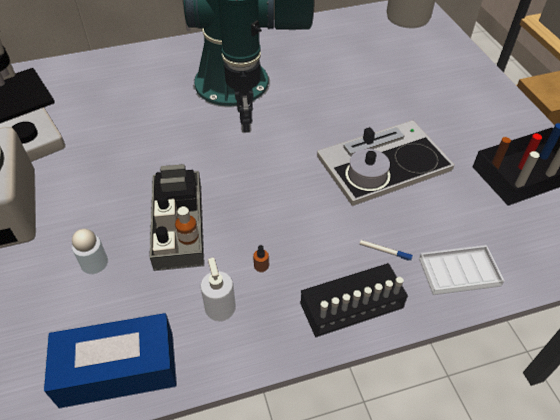

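View pics/e1z.png

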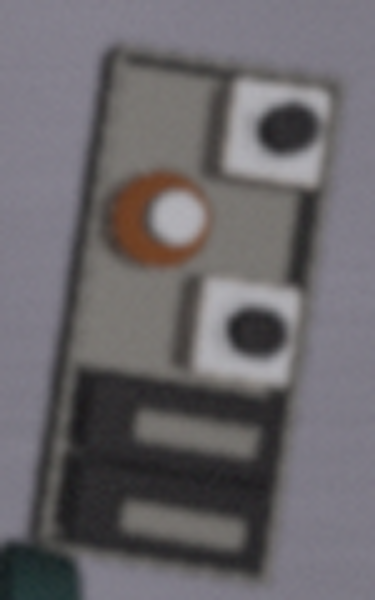

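All five items stand in the tray. The bystanders are at the same pixels as at the start: dropper (293,174), pump (341,138), jar (445,219), marker (180,160). The robot is clear, so I'm handing in.

Run:
```python
from plant import *
print(hand_in())
```

```text
the job is handed in; nothing more can be done
None
```

The staining station is closed down and the job was handed in at about 43 s on the robot's clock.

- **Slide control:** I moved it first, to the pointer tab. The wrist image taken afterwards put the grip at y = -20.3 mm and the tab at -21.0 mm.
- **Pot:** I then slid it by the knob at constant height into the white ring. Its lid centre measured (0.5226, 0.2397), and two ring estimates gave (0.5224, 0.2402) and (0.5228, 0.2412), so it is within about 1.5 mm of centre. I did not remeasure the pot or the control at the end; nothing went near them after that.
- **Packing:** Only five items were out: one bottle, two canisters and two cases. All five stand upright inside the tray without overlapping, as the final top and scene views show.
- **Everything else:** The dropper, pump bottle, jar and marker are at the same pixels as in the first picture, and the gripper is empty and clear.

No check failed. The only disagreement was 1–4 mm between cameras on some item positions. I settled it with close wrist views before each grasp, except for the bottle, where I took a value between the two readings. I saw no item knocked aside during the run.

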